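# Click the signing pens back onto their clip rail in size order

## Robot

A 6-joint arm with a two-finger parallel gripper is mounted at the origin on the work surface. World frame = base frame: x ahead of the robot, y to its left, z up, the work surface at z = 0. Lengths are in m, angles in rad, forces in N, time in s.
With the tool pointing down it reaches from about 0.225 to 0.725 m from the base axis. Payload 3.1 kg.
Tool frame: the origin (TCP) lies midway between the tips of the shut fingers; the grasp point (between the pads) lies 19 mm behind it (arm.grip_depth is the distance from the TCP to the grasp point, in m); x points along the fingers, y is the direction in which the jaws open and shut, and the axes are right-handed (so a half turn about x gives the same grasp; the last joint's range is limited). The gripper opens to 85 mm and grips with 20 to 120 N. Pads are 22 mm wide; open, the fingers measure 114 mm over their backs; the gripper's body (76 mm by 85 mm) begins 54 mm behind the grasp point. The pads swing forward as they close: fully open they stand 13 mm farther back than shut.
Start: joints at [-1.248, 0.048, 0.099, 1.622, 0, 1.443], TCP at [0.229, -0.473, 0.205] pointing down, gripper open.
Joint ranges: [-2.91, 2.91], [-0.99, 1.94], [-1.21, 1.42], [-2.12, 2.29], [-1.49, 1.47], [-3.14, 3.14]. Speed limits (rad/s): [2.79, 2.79, 3.14, 3.14, 3.14, 3.14].

## Interface

Orientations are given as a rotation vector (axis times angle).
In Python, from bench import state, vision, job, arm gives the robot as it stands.
- The arm moves only by the tool jog_arm, never from a script. Its arguments are lists of equal length, an entry for each row: "grip": the finger opening in mm, from 0 to 85.4; "travel": the shift along the tool's x, y, z in mm, a list of three; "twist": the turn about the tool's x in degrees. In form: {"grip": [grip, ...], "travel": [[dx, dy, dz], ...], "twist": [twist, ...]}. A call has 1 to 20 rows; each row is the pose to reach, as a shift and turn from the pose commanded when the call began, along the tool's axes at that moment; what a row does not reach only later rows make up. A row lasts 1/10 s, in which the tool goes at most 50 mm and 8.59 degrees, less where a joint would pass 70% of its speed; a pose out of reach is approached as far as the arm can. A call with a gripper value outside its range is refused whole. The fingers move at their own pace and stop on an object; "grip_force" is the grip in N (left out, the last holds). Time passes only in rows, so rows that repeat a pose let the fingers close. It gives the time, the measured TCP pose, the force and the opening at its end, in the units of the state.
- state(): the state, without advancing time (a new reading comes with each control period).
- vision.get_image(name): name is "scene" or "top" or "wrist"; returns the picture (420x560x3 uint8, blue, green, red); there is no depth.
- vision.camera_model(name): a dict with "fx", "fy", "cx", "cy" (pixels), "k1" (the pictures are not rectified: a ray, as slopes to the right and down, at radius r is drawn at 1 + k1 r^2 times it, then the intrinsics apply), "world_from_camera" (4x4, takes a point from camera to world coordinates). Camera axes: x right, y up, looking along -z (the intrinsics and any distortion apply to the point x, -y, -z); pixel columns grow to the right and rows downward; lengths in m; the calibration is good to about 2 mm. A picture is of the moment at which its call begins: read the wrist's pose just before it. camera_model takes no time and is no camera call; for the wrist camera it gives the pose at the moment of the call.
- job.hand_in(): hands the job in, once; it reports no verdict.
The state is a dict: "time_s": time; "joint_positions": joint angles; "qvel": joint speeds; "joint_torque": joint torques, N m; "tool_pos": TCP position; "tcp_rot": TCP orientation; "contact_force": force on the tool from outside, world axes, zero at the start; "ft_torque": the same for the moment, N m; "gripper_width": finger opening in m.
Only numpy, scipy, OpenCV 4.12 (cv2) and the standard library are available. Lean on these libraries where they do the work, as an engineer would, in place of code of your own. Each camera call takes 0.05 s, during which the arm holds its last target.

## Task

Put the three black pens back on the clip rail in size order, longest in the pair of clips next to the tall end plate and shortest at the far end, doing them one after another from the longest to the shortest. Lay each pen across the mouths of its two clips, centred on the rail, let go of it there, and then press it down with the fingers until it clicks fully home. Leave everything else on the table where it is.

Things in the scene. Friction and masses are not known exactly. Their poses are not given: they have to be found in the camera images.
- rail: Fixed aluminium clip rail: base plate 100 (x) by 266 (y) by 6 mm; origin mid underside, on the table; y along the row of clips, x the way the pens lie. Three like stations at y = -65, 0, +65 mm, each with two steel spring clips at x = +30 and -30 mm (12 mm long, 26 mm across, tops 40 mm above the table); a pen bridges both, and between them 48 mm is free for fingers down to the base plate.
- mouth_mid (a point): Middle station, mid-way between its two clips, 41 mm above the table: where the centre of a pen lies once laid in the mouths (it centres itself sideways within about 5 mm). Pressed down at its middle with about 12 N (9 to 16) it snaps in, often one end a little before the other, 11 mm lower: centre at 30 mm, top at 37 mm above the table. Under 5 N does not push it in.
- mouth_plus (a point): The same point of the station at y = +65 mm of the rail.
- mouth_minus (a point): The same point of the station at y = -65 mm of the rail.
- post_base (a point): Tall aluminium end plate with a rounded top, standing at one end of the rail (y = +125 or -125 mm, x = 0; it changes from start to start), 90 mm (x) by 8 mm, 48 mm high. The point is the centre of its foot, 6 mm above the table. The other end has only a stub 24 mm (x) by 8 mm, 8 mm high. The stations lie 60, 125 and 190 mm from this point.
- pad: Fixed light grey felt pad on the table, 210 by 280 mm, 3 mm thick, origin at the middle of its underside. The pens start on it, side by side along its y in any order, about 90 mm apart, roughly along its x.
- pen_long_center (a point): The longest pen: 170 mm long, 14 mm thick, round black barrel with eight-sided ends so that it does not roll, a thin steel seam line off the middle, about 22 g. Starts lying level on the felt pad. The point is its centre, 7 mm above what it lies on; x is its length. Either end may point either way on the rail.
- pen_mid_center (a point): The middle-sized pen: 145 mm long, 14 mm thick, round black barrel with eight-sided ends so that it does not roll, a thin steel seam line off the middle, about 22 g. Starts lying level on the felt pad. The point is its centre, 7 mm above what it lies on; x is its length. Either end may point either way on the rail.
- pen_short_center (a point): The shortest pen: 120 mm long, 14 mm thick, round black barrel with eight-sided ends so that it does not roll, a thin steel seam line off the middle, about 22 g. Starts lying level on the felt pad. The point is its centre, 7 mm above what it lies on; x is its length. Either end may point either way on the rail.
- tea: Tea bottle standing on the table, 66 mm in diameter, 200 mm tall, origin under its centre. Not to be moved.
- inkpad: Round black ink pad, 62 mm in diameter, 18 mm high, origin under its centre. Not to be moved.
- eraser: White eraser, 43 by 18 by 12 mm, origin under its centre. Not to be moved.
- stapler: Stapler, 120 mm long (x), 30 mm wide, 47 mm high, origin under its centre. Not to be moved.
- sealcase: Small dark wooden seal case, 75 by 26 by 22 mm, origin under its centre. Not to be moved.
- glue: Small glue bottle standing upright, 28 mm in diameter, 85 mm tall, origin under its centre. Not to be moved.
There are look-alikes about, which are no part of the job. What is shaped like the part that bears pen_short_center but green or orange is not meant.

How it is judged:
By the outcome, as a careful person would: the job done as asked, in the order asked, and still so for the second after the job is handed in, with the robot touching nothing.
It also fails if it takes over 72 s, if anything falls off the work surface, if the arm or the gripper's body presses on something with over 40 N, if the wrist force passes 120 N, or if a joint passes its speed limit or range.

## Working session

There is one attempt and no reset: what is moved stays moved. The work goes in short steps, Python scripts to look and compute and a tool call to move; the robot and the scene stay as the last step left them, time stands still between calls to the robot, and variables do not carry over. Pictures are saved under pics/ and viewed, and the job is handed in when it is done.

Besides the shell and the picture viewer there is one more tool, called after "Call:" as name(argument=value, ...), one argument or row to a line, values as JSON. jog_arm: Moves the arm, as the interface text tells. Its arguments: {"type":"object","properties":{"grip":{"type":"array"},"travel":{"type":"array"},"twist":{"type":"array"},"grip_force":{"type":"number"}},"required":["grip","travel","twist"]}

```bash
ls; mkdir -p pics
python3 - <<'E'
from bench import state, vision, job, arm
import cv2, numpy as np
print(state())
for n in ("top","scene","wrist"):
    print(n,vision.camera_model(n)); cv2.imwrite(f"pics/{n}0.png",vision.get_image(n))
E
```

```text
pics
{'time_s': 0.0, 'joint_positions': array([-1.24779882e+00,  4.87471601e-02,  9.75675766e-02,  1.62201726e+00,
       -2.24729662e-06,  1.44297437e+00]), 'qvel': array([ 0.0002642 ,  0.00068785, -0.00024787, -0.00015141, -0.00022187,
        0.00173117]), 'joint_torque': array([ 2.11761308e-04, -3.38785279e+01,  3.20012999e+01,  2.03959696e-02,
       -1.16624865e-04, -2.52025579e-06]), 'tool_pos': array([ 0.22850077, -0.47189796,  0.20400396]), 'tcp_rot': array([ 1.97193449,  0.45464917, -1.97241225]), 'contact_force': array([0.03527657, 1.21929611, 0.35235837]), 'ft_torque': array([-0.06123412, -0.01034426, -0.02966674]), 'gripper_width': 0.08540897725010071}
top {'fx': 441.0167337338307, 'fy': 441.0167337338307, 'cx': 277.3417515873755, 'cy': 213.90247693436723, 'k1': 0.0410376275748382, 'world_from_camera': array([[ 0.00930065,  0.99542365, -0.09510655,  0.387709  ],
       [-0.99992153,  0.0084599 , -0.00923948, -0.00342792],
       [-0.0083926 ,  0.09518502,  0.99542422,  1.30473959],
       [ 0.        ,  0.        ,  0.        ,  1.        ]])}
scene {'fx': 525.3632129319742, 'fy': 525.3632129319742, 'cx': 280.1247334710393, 'cy': 206.72948034605776, 'k1': 0.07023699232212734, 'world_from_camera': array([[ 0.60135614, -0.54202329,  0.58701068,  1.39931844],
       [ 0.79887117,  0.42008666, -0.4305021 , -0.6372417 ],
       [-0.01325319,  0.72783099,  0.68562847,  1.07924441],
       [ 0.        ,  0.        ,  0.        ,  1.        ]])}
wrist {'fx': 319.8188474252402, 'fy': 319.8188474252402, 'cx': 272.91347074946555, 'cy': 208.44464711527343, 'k1': -0.026283344739622787, 'world_from_camera': array([[ 0.43513679,  0.85325129,  0.28743385,  0.30252457],
       [-0.90035898,  0.413468  ,  0.13563894, -0.43682994],
       [-0.0031106 , -0.31781514,  0.9481476 ,  0.37287008],
       [ 0.        ,  0.        ,  0.        ,  1.        ]])}
```

View pics/top0.png

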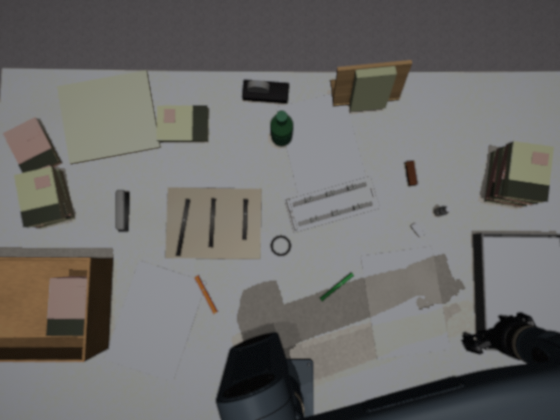

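View pics/scene0.png

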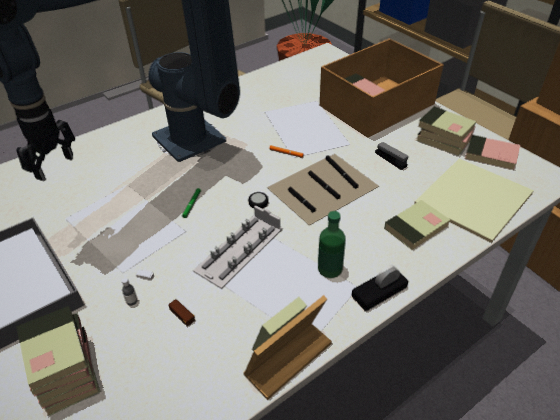

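View pics/wrist0.png

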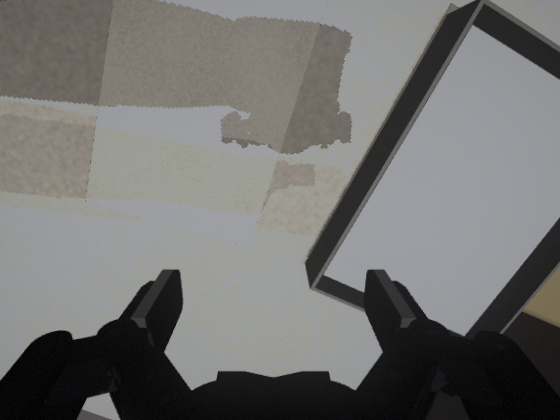

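The top view shows the three black pens on the pad near (183,227), (212,222) and (246,219), and the rail at (332,204). The orange pen (206,294) and green pen (337,286) are the look-alikes. The end plate appears to be at the rail's left end, near (290,208). Next I'll take close crops and measure.

```bash
cat > h.py <<'E'
from bench import state, vision, job, arm
import cv2, numpy as np
from scipy.spatial.transform import Rotation as R
def rays(cm,px):
    px=np.atleast_2d(np.array(px,float))
    K=np.array([[cm['fx'],0,cm['cx']],[0,cm['fy'],cm['cy']],[0,0,1]])
    u=cv2.undistortPoints(px[:,None],K,np.array([cm['k1'],0,0,0]))[:,0]
    d=np.c_[u[:,0],-u[:,1],-np.ones(len(u))]
    T=cm['world_from_camera']
    return T[:3,3],d@T[:3,:3].T
def plane(cm,px,z):
    o,d=rays(cm,px); return o+d*((z-o[2])/d[:,2])[:,None]
def proj(cm,P):
    T=np.linalg.inv(cm['world_from_camera']); p=np.atleast_2d(P)@T[:3,:3].T+T[:3,3]
    a=-p[:,0]/p[:,2]; b=p[:,1]/p[:,2]; f=1+cm['k1']*(a*a+b*b)
    return np.c_[cm['cx']+cm['fx']*a*f, cm['cy']+cm['fy']*b*f]
E
python3 - <<'E'
from h import *
im=cv2.imread('pics/top0.png'); sc=cv2.imread('pics/scene0.png')
a=cv2.resize(im[165:285,150:390],None,fx=3.3,fy=3.3,interpolation=cv2.INTER_CUBIC)
cv2.imwrite('pics/topcrop.png',a)
cv2.imwrite('pics/sccrop.png',cv2.resize(sc[140:290,180:390],None,fx=3.7,fy=3.7,interpolation=cv2.INTER_CUBIC))
cm=vision.camera_model('top'); cs=vision.camera_model('scene')
g=im.max(2)
m=(g<55).astype(np.uint8); m[:, :165]=0; m[:,263:]=0; m[:187]=0;m[260:]=0
n,l,s,c=cv2.connectedComponentsWithStats(m)
for i in range(1,n):
    if s[i,4]<40: continue
    ys,xs=np.where(l==i); P=plane(cm,np.c_[xs,ys],.010)[:,:2]
    r=cv2.minAreaRect(P.astype(np.float32)*1000); 
    u=np.linalg.svd(P-P.mean(0),full_matrices=False)[2][0]
    t=(P-P.mean(0))@u
    print(s[i],c[i],r,P.mean(0),np.degrees(np.arctan2(u[1],u[0])),t.max()-t.min())
E
```

```text
[177 226   7  29  84] [180.21428571 241.28571429] ((431.9785461425781, 291.5445861816406), (9.218958854675293, 83.44609069824219), 80.46772003173828) [0.42841149 0.29251747] 171.88519287980407 0.0833913526614894
[210 228   3  18  47] [211.08510638 237.19148936] ((443.1466979980469, 202.72445678710938), (49.83738708496094, 5.874121189117432), 1.375903844833374) [0.44111026 0.20242295] 178.99427329629376 0.04999142935042042
```

View pics/topcrop.png

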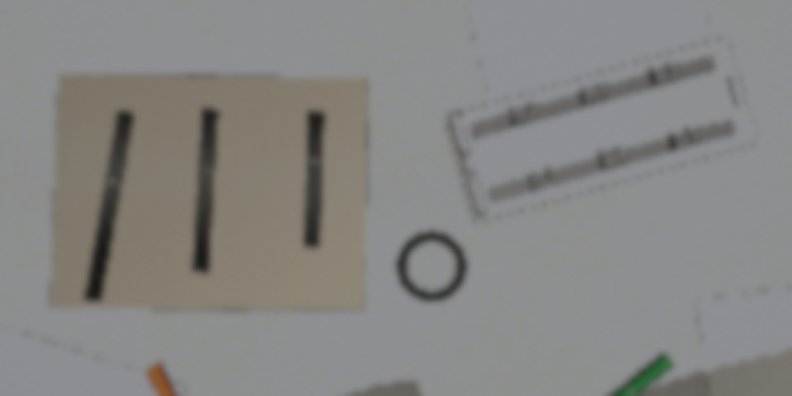

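View pics/sccrop.png

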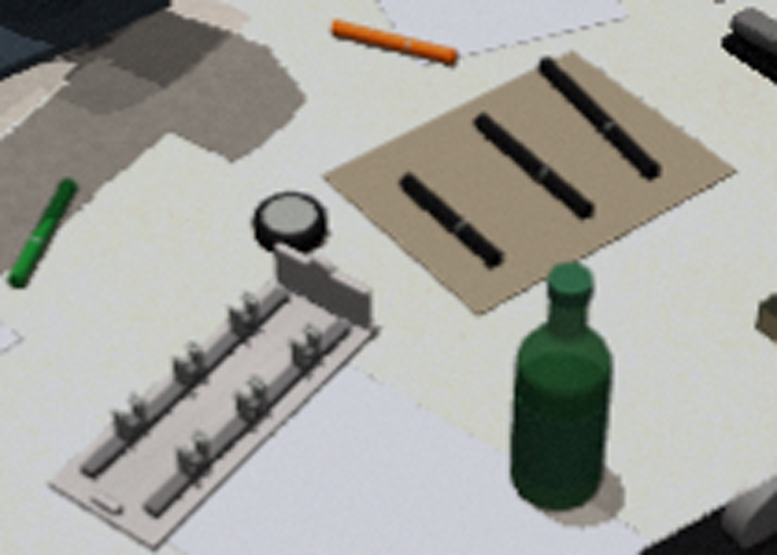

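Run:
```python
from h import *
im=cv2.imread('pics/top0.png'); sc=cv2.imread('pics/scene0.png')
for nm,img,roi in (('top',im,(165,187,263,260)),('scene',sc,(268,150,380,222))):
    cm=vision.camera_model(nm)
    x0,y0,x1,y1=roi
    g=img.max(2)
    for th in (60,75,90):
        m=(g<th).astype(np.uint8); k=np.zeros_like(m); k[y0:y1,x0:x1]=1; m*=k
        n,l,s,c=cv2.connectedComponentsWithStats(m)
        for i in range(1,n):
            if s[i,4]<60: continue
            ys,xs=np.where(l==i); P=plane(cm,np.c_[xs,ys],.010)[:,:2]
            u=np.linalg.svd(P-P.mean(0),full_matrices=False)[2][0]
            t=(P-P.mean(0))@u; mid=P.mean(0)+u*(t.max()+t.min())/2
            print(nm,th,c[i].round(),s[i,4],mid.round(4),np.degrees(np.arctan2(u[1],u[0]))%180,t.max()-t.min())
cm=vision.camera_model('top')
cr=np.array([(447,112),(728,38),(757,143),(478,218)])/3.3+[150,165]
P=plane(cm,cr,.006);print(P,P.mean(0))
cs=vision.camera_model('scene')
cr=np.array([(50,485),(155,550),(380,330)])/3.7+[180,140]
P=plane(cs,cr,.006);print(P,(P[0]+P[2])/2)
```

```text
top 60 [180. 240.] 101 [0.4364 0.2913] 171.73722096051478 0.09211379347865314
top 60 [211. 237.] 60 [0.4447 0.2028] 178.50625449359086 0.0587265654053702
top 75 [186. 208.] 76 [0.524  0.2786] 172.50132411855458 0.05986602094742828
top 75 [212. 222.] 179 [0.4861 0.2017] 178.11907678526185 0.14201787707780622
top 75 [245. 226.] 78 [0.4748 0.1047] 177.80046048296222 0.07078777667246837
top 75 [181. 239.] 145 [0.4383 0.2912] 171.52988379990512 0.10170670279046906
top 90 [183. 228.] 278 [0.4708 0.2865] 171.7521304891668 0.16824856050149137
top 90 [212. 222.] 220 [0.4862 0.2014] 178.10282253438604 0.14214238950469973
top 90 [245. 219.] 181 [0.4958 0.1052] 179.39420591032422 0.11847175714125711
scene 60 [341. 172.] 183 [0.4701 0.286 ] 171.33390789819586 0.17919802242285005
scene 60 [324. 185.] 179 [0.4846 0.2008] 177.45755250551736 0.1547631211927073
scene 60 [301. 199.] 155 [0.4955 0.1042] 178.77234354208144 0.12813485854929701
scene 75 [342. 172.] 205 [0.4702 0.2866] 171.47329166185463 0.17918029752666978
scene 75 [324. 185.] 192 [0.4846 0.2013] 177.5255004158786 0.15475961213984296
scene 75 [301. 199.] 167 [0.4945 0.1047] 178.48599116719623 0.12999962616905647
scene 90 [342. 172.] 221 [0.471  0.2868] 171.37270335041146 0.18068653950961377
scene 90 [324. 185.] 199 [0.4846 0.2015] 177.7544025540555 0.15474618925782951
scene 90 [301. 199.] 174 [0.4945 0.1049] 178.81926024596882 0.12997394914118338
[[ 0.55660207 -0.0150321   0.006     ]
 [ 0.62572601 -0.26741381  0.006     ]
 [ 0.5308556  -0.29224758  0.006     ]
 [ 0.46145594 -0.04342183  0.006     ]] [ 0.5436599  -0.15452883  0.006     ]
[[ 0.53823604 -0.29278459  0.006     ]
 [ 0.63318618 -0.26461433  0.006     ]
 [ 0.55951743 -0.01368468  0.006     ]] [ 0.54887673 -0.15323463  0.006     ]
```

```bash
cat >> h.py <<'E'
def rel(pos,jaw_deg=None,s=None):
    """travel mm in tool axes and twist deg to reach TCP pos with tool y at jaw_deg (mod 180)"""
    s=s or state(); M=R.from_rotvec(s['tcp_rot']).as_matrix()
    t=M.T@(np.array(pos)-s['tool_pos'])*1000
    y=M[:,1]; cur=np.degrees(np.arctan2(y[1],y[0])); out=[]
    if jaw_deg is not None:
        d=(jaw_deg-cur+90)%180-90   # world ccw; tool x is down so twist=-d
        q=np.degrees(s['joint_positions']); dq1=np.degrees(np.arctan2(pos[1],pos[0]))-np.degrees(np.arctan2(s['tool_pos'][1],s['tool_pos'][0]))
        out=[-d,'q6 now',q[5],'dq1',dq1]
    return t.round(1),out,'cur jaw',round(cur,1),'toolx',M[:,0].round(3)
E
python3 - <<'E'
from h import *
M=R.from_rotvec(state()['tcp_rot']).as_matrix();print(M.round(3))
print(rel((.47,-.14,.26),105.3-180))
cm=vision.camera_model('top')
print('inkpad',plane(cm,[(281,245)],.018),'tea top',plane(cm,[(282,118)],.2))
E
```

```text
[[-0.001  0.436 -0.9  ]
 [ 0.002 -0.9   -0.436]
 [-1.    -0.002 -0.   ]]
(array([ -55.3, -193.8, -362. ]), [np.float64(10.529176627937503), 'q6 now', np.float64(82.67853223929238), 'dq1', np.float64(47.57617775102318)], 'cur jaw', np.float64(-64.2), 'toolx', array([-0.001,  0.002, -1.   ]))
inkpad [[ 0.41981655 -0.00297804  0.018     ]] tea top [[ 0.74042699 -0.0028224   0.2       ]]
```

Run:
```python
from h import *
print(rel((.540,-.150,.26),105.3))
```

```text
(array([ -55.3, -154.3, -420.6]), [np.float64(10.529176627937488), 'q6 now', np.float64(82.67853223929238), 'dq1', np.float64(48.63940531119634)], 'cur jaw', np.float64(-64.2), 'toolx', array([-0.001,  0.002, -1.   ]))
```

Call:
jog_arm(
  grip=[40,40,40,40,40,40,40,40,40,40,40,40,40,40,40,40,40,40,40,40],
  travel=[
    [-55,-20,-40],
    [-55,-40,-85],
    [-55,-55,-130],
    [-55,-75,-175],
    [-55,-90,-220],
    [-55,-110,-265],
    [-55,-125,-310],
    [-55,-140,-350],
    [-55,-150,-390],
    [-55,-154,-420],
    [-55,-154,-420],
    [-55,-154,-420],
    [-55,-154,-420],
    [-55,-154,-420],
    [-55,-154,-420],
    [-55,-154,-420],
    [-55,-154,-420],
    [-55,-154,-420],
    [-55,-154,-420],
    [-55,-154,-420],
  ],
  twist=[-8.5,-17,-25.5,-34,-42.5,-51,-59.5,-68,-76.5,-85,-93.5,-102,-110.5,-119,-127.5,-136,-144.5,-153,-161.5,-169.5],
)

```text
time_s: 2.15
tool_pos: [0.5395, -0.1509, 0.2596]
tcp_rot: [-0.214, 1.561, 0.215]
contact_force: [-0.4, -0.6, -0.1]
gripper_width: 0.0401
```

Run:
```python
from h import *
import pickle
s=state();print(s['time_s'],s['tool_pos'],s['joint_positions'].round(2),s['contact_force'],abs(s['qvel']).max())
cm=vision.camera_model('wrist');im=vision.get_image('wrist')
pickle.dump(cm,open('w1.pkl','wb'))
cv2.imwrite('pics/w1.png',im);print(rel((.5,-.15,.26),105.3))
```

```text
2.15 [ 0.5394681  -0.15086757  0.25963358] [-0.39  0.17  0.34  1.74  0.   -0.67] [-0.40824495 -0.60229752 -0.08576494] 1.3757545132554636
(array([ -0.3,  11.6, -37.7]), [np.float64(0.5595438220242812), 'q6 now', np.float64(-38.34407716726177), 'dq1', np.float64(-1.0748347095856783)], 'cur jaw', np.float64(105.9), 'toolx', array([-0.001,  0.   , -1.   ]))
```

View pics/w1.png

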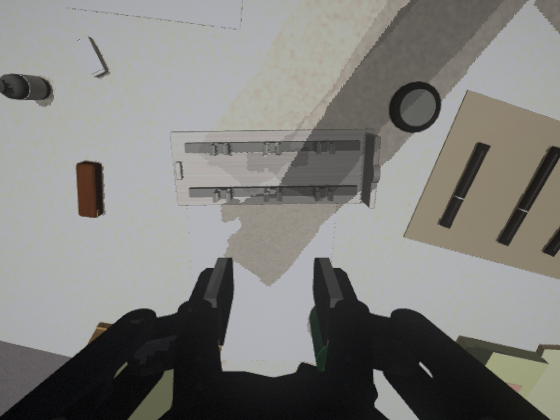

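Run:
```python
from h import *
im=cv2.imread('pics/w1.png')
a=cv2.convertScaleAbs(im[120:220,160:390],alpha=1.3,beta=0)
cv2.imwrite('pics/w1c.png',cv2.resize(a,None,fx=3.4,fy=3.4,interpolation=cv2.INTER_CUBIC))
```

```text
(no output)
```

View pics/w1c.png

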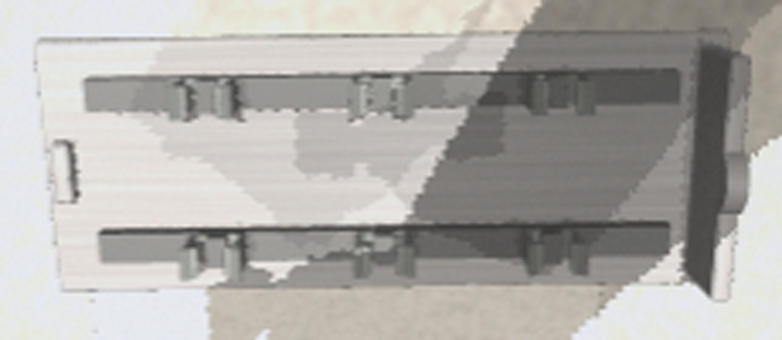

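```bash
cat > rail.py <<'E'
from h import *
import pickle
cm=pickle.load(open('w1.pkl','rb'))
f=lambda p,z:plane(cm,np.array(p,float)/3.4+[160,120],z)
c=f([(38,38),(62,291),(684,283),(700,33)],.006)
print(c*1000)
ax=c[1]-c[0];print('width',np.linalg.norm(ax)*1000)
for a,b in ((c[0],c[3]),(c[1],c[2])):
    d=b-a;print('dir',np.degrees(np.arctan2(d[1],d[0])),np.linalg.norm(d)*1000)
xdir=np.degrees(np.arctan2(ax[1],ax[0]));print('x dir',xdir)
th=np.radians(105.2);
for t in (105,xdir+90,):
    th=np.radians(t);d=np.array([np.cos(th),np.sin(th),0]); print(t,'centre',(c[0]+c[1])/2+.133*d)
# clips tops z=.04
p=f([(200,83),(381,81),(561,80),(212,240),(384,238),(556,236)],.04)
print(p*1000)
print('clip mids',(p[:3]+p[3:])/2*1000)
E
python3 rail.py
```

```text
[[ 530.23107262 -289.76359365    6.        ]
 [ 627.50340769 -262.57015517    6.        ]
 [ 555.87443809  -18.91574194    6.        ]
 [ 460.71275029  -47.96141441    6.        ]]
width 101.00193199560309
dir 106.03998615752703 251.5970807134022
dir 106.38216129735743 253.96492351401224
x dir 15.61885795088858
105 centre [ 0.54444431 -0.14769874  0.006     ]
105.61885795088858 centre [ 0.54305874 -0.14807803  0.006     ]
[[ 524.82150279 -222.23094084   40.        ]
 [ 506.97721747 -160.80408172   40.        ]
 [ 489.46568873  -99.68347762   40.        ]
 [ 579.6910181  -205.35866219   40.        ]
 [ 561.863409   -144.34449988   40.        ]
 [ 544.01907605  -83.38551568   40.        ]]
clip mids [[ 552.25626045 -213.79480151   40.        ]
 [ 534.42031323 -152.5742908    40.        ]
 [ 516.74238239  -91.53449665   40.        ]]
```

Run:
```python
from h import *
print(rel((.471,.2865,.09),81.6))
im=cv2.imread('pics/w1.png');import pickle;cm=pickle.load(open('w1.pkl','rb'))
print(plane(cm,[(485,146),(446,226),(556,150),(503,243)],.010))
```

```text
(array([169.9, 439.3,  53.8]), [np.float64(24.259543822024284), 'q6 now', np.float64(-38.34407716726177), 'dq1', np.float64(46.93573301738656)], 'cur jaw', np.float64(105.9), 'toolx', array([-0.001,  0.   , -1.   ]))
[[0.43700034 0.10951477 0.01      ]
 [0.55413796 0.10791197 0.01      ]
 [0.41486981 0.20520678 0.01      ]
 [0.55586008 0.20079226 0.01      ]]
```

Call:
jog_arm(
  grip=[50,50,50,50,50,50,50,50,50,50,50,50,50,50],
  travel=[
    [0,45,5],
    [20,90,10],
    [40,135,15],
    [60,180,20],
    [80,225,25],
    [100,270,32],
    [120,315,40],
    [140,360,46],
    [155,405,50],
    [170,438,54],
    [170,438,54],
    [170,438,54],
    [170,438,54],
    [170,438,54],
  ],
  twist=[2.5,5,7.5,10,12.5,15,17.5,20,22,24,24,24,24,24],
)

```text
time_s: 3.6
tool_pos: [0.4769, 0.2848, 0.0911]
tcp_rot: [0.121, 1.566, -0.12]
contact_force: [-0.5, 0.2, -0.0]
gripper_width: 0.0502
```

Run:
```python
from h import *
import pickle
s=state();print(s['time_s'],s['tool_pos'],s['joint_positions'].round(2),abs(s['qvel']).max())
cm=vision.camera_model('wrist');im=vision.get_image('wrist')
pickle.dump(cm,open('w2.pkl','wb'))
cv2.imwrite('pics/w2.png',im);print(rel((.471,.2865,.005),81.6))
```

```text
3.6 [0.47691399 0.28481162 0.09112832] [ 0.42  0.13 -0.04  1.4  -0.    0.57] 0.002462896263439148
(array([86.1,  0.7, -6.2]), [np.float64(-0.4055441542600704), 'q6 now', np.float64(32.73783901573923), 'dq1', np.float64(0.4699216978719214)], 'cur jaw', np.float64(81.2), 'toolx', array([ 0.001,  0.   , -1.   ]))
```

View pics/w2.png

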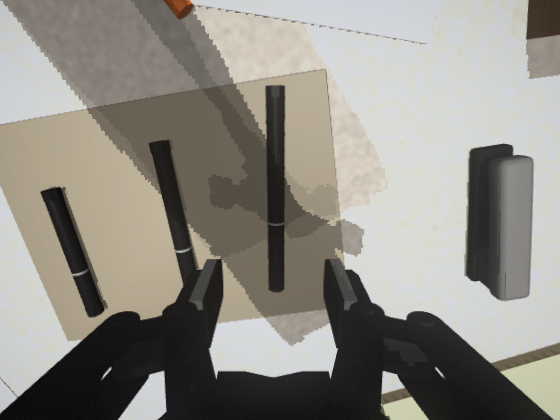

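Run:
```python
from h import *
import pickle
cm=pickle.load(open('w2.pkl','rb'));im=cv2.imread('pics/w2.png')
g=im.max(2)
for th in (35,45,55):
  m=(g<th).astype(np.uint8); 
  for nm,(x0,x1,y0,y1) in dict(long=(255,300,75,300),short=(35,110,180,325)).items():
    k=np.zeros_like(m);k[y0:y1,x0:x1]=m[y0:y1,x0:x1]
    k=cv2.morphologyEx(k,cv2.MORPH_CLOSE,np.ones((7,7)))
    n,l,s,c=cv2.connectedComponentsWithStats(k); i=1+s[1:,4].argmax()
    ys,xs=np.where(l==i);P=plane(cm,np.c_[xs,ys],.010)[:,:2]
    r=cv2.minAreaRect((P*1000).astype(np.float32))
    print(th,nm,s[i],r)
print(plane(cm,[(159,142)],.010))
```

```text
35 long [ 267  145   17  143 1914] ((490.5894775390625, 284.9284973144531), (12.566071510314941, 126.05880737304688), 81.73706817626953)
35 short [  41  188   63  128 2335] ((495.892333984375, 106.49239349365234), (17.553144454956055, 123.10272216796875), 89.33041381835938)
45 long [ 267   97   17  194 2812] ((474.692626953125, 287.1290588378906), (12.806015968322754, 164.3560028076172), 81.72811126708984)
45 short [  41  188   63  129 2384] ((495.9998474121094, 106.49113464355469), (17.553144454956055, 123.80152893066406), 89.33041381835938)
55 long [ 266   86   19  206 3249] ((471.45330810546875, 287.9420471191406), (13.72765064239502, 173.06248474121094), 81.9120101928711)
55 short [  41  188   63  129 2441] ((496.007080078125, 106.39668273925781), (17.94576072692871, 124.07255554199219), 89.14691162109375)
[[0.41207568 0.2058714  0.01      ]]
```

Call:
jog_arm(
  grip=[50,50,50,50,50,8,8,8,8,8,8],
  travel=[
    [30,1.2,-5.8],
    [60,1.2,-5.8],
    [80,1.2,-5.8],
    [86,1.2,-5.8],
    [86,1.2,-5.8],
    [86,1.2,-5.8],
    [86,1.2,-5.8],
    [86,1.2,-5.8],
    [86,1.2,-5.8],
    [86,1.2,-5.8],
    [86,1.2,-5.8],
  ],
  twist=[-0.5,-0.5,-0.5,-0.5,-0.5,-0.5,-0.5,-0.5,-0.5,-0.5,-0.5],
  grip_force=40,
)

```text
time_s: 4.75
tool_pos: [0.4705, 0.2879, 0.0044]
tcp_rot: [0.112, 1.568, -0.112]
contact_force: [-0.1, -0.3, -0.6]
gripper_width: 0.0077
```

Run:
```python
from h import *
cv2.imwrite('pics/w3.png',vision.get_image('wrist'))
s=state();print(s['gripper_width'],s['contact_force'])
```

```text
0.007885446307555116 [ 0.34754316 -0.14233029  0.06921256]
```

View pics/w3.png

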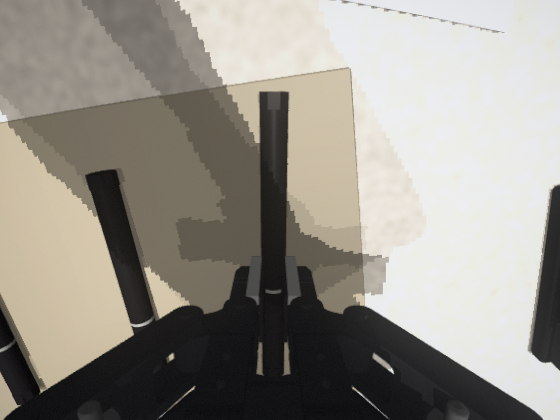

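Call:
jog_arm(
  grip=[0,0,0],
  travel=[
    [0,0,0],
    [0,0,0],
    [0,0,0],
  ],
  twist=[0,0,0],
)

```text
time_s: 5.1
tool_pos: [0.4703, 0.2878, 0.0041]
tcp_rot: [0.112, 1.568, -0.112]
contact_force: [0.2, 0.3, -0.3]
gripper_width: -0.0001
```

Run:
```python
from h import *
cv2.imwrite('pics/w4.png',vision.get_image('wrist')[220:400,150:400])
s=state();print(s['gripper_width'],s['contact_force'])
```

```text
-0.0002590895327548665 [ 0.25287607 -0.02397186  0.68920127]
```

View pics/w4.png

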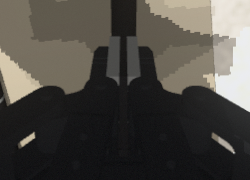

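Call:
jog_arm(
  grip=[0,0,50,50,50],
  travel=[
    [-35,0,0],
    [-70,0,0],
    [-86,0,0],
    [-86,0,0],
    [-86,0,0],
  ],
  twist=[0,0,0,0,0],
)

```text
time_s: 5.65
tool_pos: [0.4704, 0.2878, 0.0899]
tcp_rot: [0.112, 1.568, -0.112]
contact_force: [-1.2, 0.4, -0.4]
gripper_width: 0.0433
```

Run:
```python
from h import *
import pickle
cm=vision.camera_model('wrist');im=vision.get_image('wrist')
pickle.dump(cm,open('w5.pkl','wb'))
cv2.imwrite('pics/w5.png',im);cv2.imwrite('pics/s5.png',vision.get_image('scene'))
print(state()['tool_pos'],proj(cm,[state()['tool_pos'],[.471,.287,.017]]))
```

```text
[0.46919711 0.28723369 0.08823792] [[271.49920726 245.90885131]
 [271.93583394 209.99681742]]
```

View pics/w5.png

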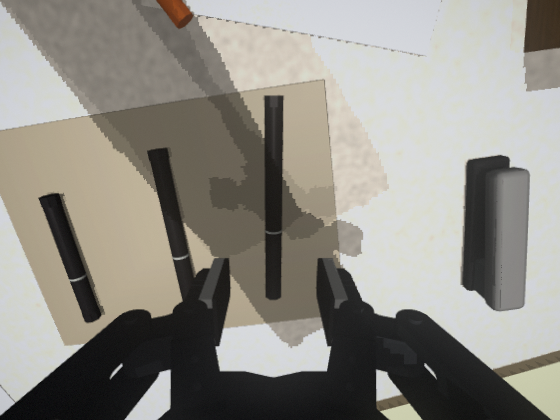

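View pics/s5.png

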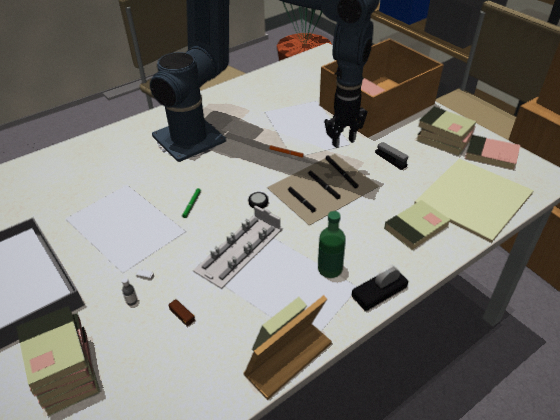

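Run:
```python
from h import *
s=state();cs=vision.camera_model('scene')
p=s['tool_pos'];print(p,s['gripper_width'],proj(cs,[p,p-[0,0,.088]]))
ct=vision.camera_model('top');print('top',proj(ct,[p]))
im=cv2.imread('pics/s5.png')[90:230,270:400].copy()
u=proj(cs,[p])[0]-[270,90]
im=cv2.resize(im,None,fx=4.2,fy=4.2,interpolation=cv2.INTER_CUBIC)
cv2.circle(im,tuple(int(v) for v in u*4.2),5,(0,0,255),1)
cv2.imwrite('pics/s5c.png',cv2.convertScaleAbs(im,alpha=1.8))
```

```text
[0.46919711 0.28723369 0.08823792] 0.04971215094291763 [[342.47689359 151.22230075]
 [340.57364258 173.2494464 ]]
top [[176.13691577 225.56143502]]
```

View pics/s5c.png

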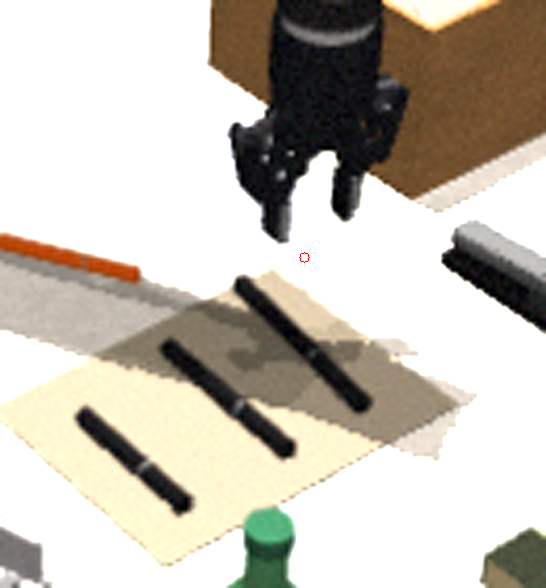

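Run:
```python
from h import *
cm=vision.camera_model('wrist');p=state()['tool_pos']
for k in (0,.01,.015,.02,.025,.03):
  print(k,proj(cm,[p+[0,0,k]]),proj(vision.camera_model('scene'),[p+[0,0,k]]))
im=cv2.imread('pics/w4.png');cv2.imwrite('pics/w4c.png',cv2.convertScaleAbs(cv2.resize(im,None,fx=3,fy=3),alpha=2.5))
print(arm.grip_depth)
```

```text
0 [[272.75122008 248.94254118]] [[342.47689359 151.22230075]]
0.01 [[272.70317484 256.77535778]] [[342.70332149 148.6126142 ]]
0.015 [[272.6771625  261.01596296]] [[342.81735296 147.29921295]]
0.02 [[272.64967407 265.49706299]] [[342.93193502 145.98005179]]
0.025 [[272.62058117 270.23956001]] [[343.04707191 144.65508929]]
0.03 [[272.58974023 275.26683048]] [[343.16276792 143.32428355]]
0.0187
```

View pics/w4c.png

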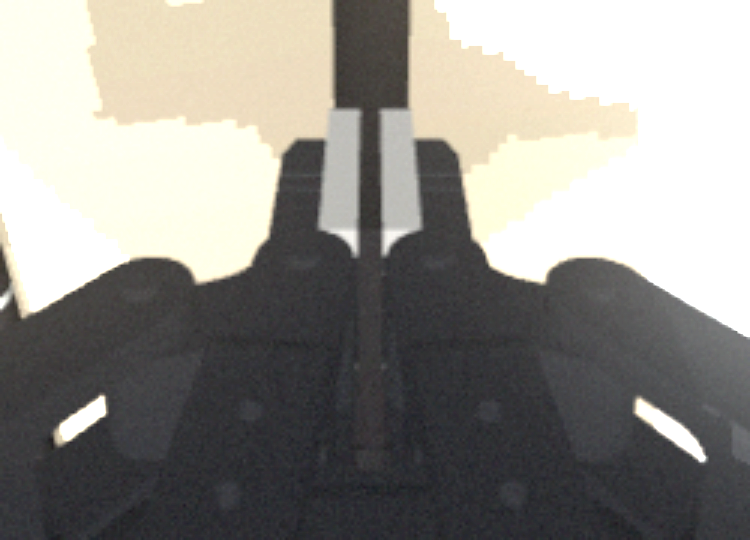

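Run:
```python
from h import *
s=state();cm=vision.camera_model('wrist');p=s['tool_pos'];M=R.from_rotvec(s['tcp_rot']).as_matrix()
for k in (0,.01,.015,.02,.025,.03,.035):
  print(k,[proj(cm,[p-M[:,0]*k-M[:,2]*.011+M[:,1]*j])[0].round(1) for j in (0,.025,-.025)],[proj(vision.camera_model('scene'),[p-M[:,0]*k+M[:,1]*j])[0].round(1) for j in (.028,-.028)])
im=cv2.imread('pics/w5.png')[230:360,170:370];cv2.imwrite('pics/w5c.png',cv2.convertScaleAbs(cv2.resize(im,None,fx=4,fy=4),alpha=2))
```

```text
0 [array([272.7, 231.4]), array([316.6, 231.3]), array([228.8, 231.4])] [array([350. , 148.5]), array([334.8, 154. ])]
0.01 [array([272.7, 238.5]), array([319. , 238.4]), array([226.4, 238.5])] [array([350.3, 145.9]), array([335. , 151.4])]
0.015 [array([272.7, 242.3]), array([320.3, 242.3]), array([225.1, 242.3])] [array([350.4, 144.6]), array([335.1, 150.1])]
0.02 [array([272.7, 246.4]), array([321.7, 246.3]), array([223.7, 246.3])] [array([350.6, 143.3]), array([335.2, 148.7])]
0.025 [array([272.7, 250.7]), array([323.2, 250.6]), array([222.2, 250.6])] [array([350.7, 141.9]), array([335.3, 147.4])]
0.03 [array([272.7, 255.2]), array([324.7, 255.2]), array([220.7, 255.2])] [array([350.9, 140.6]), array([335.4, 146.1])]
0.035 [array([272.7, 260.1]), array([326.3, 260. ]), array([219. , 260.1])] [array([351. , 139.3]), array([335.6, 144.8])]
```

View pics/w5c.png

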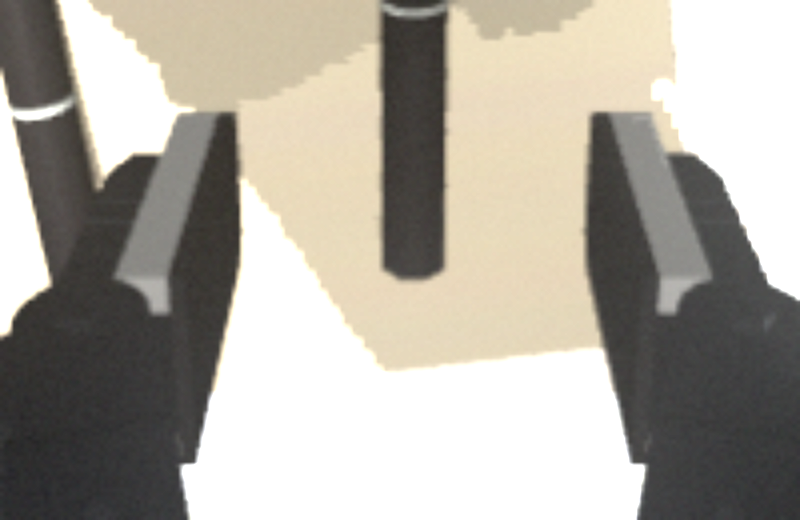

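Call:
jog_arm(
  grip=[30,30,30,30,30,30],
  travel=[
    [40,0,0],
    [75,0,0],
    [86,0,0],
    [92,0,0],
    [94,0,0],
    [94,0,0],
  ],
  twist=[0,0,0,0,0,0],
)

```text
time_s: 6.35
tool_pos: [0.4714, 0.2883, -0.0026]
tcp_rot: [0.113, 1.566, -0.111]
contact_force: [0.3, -0.7, 0.4]
gripper_width: 0.0298
```

Run:
```python
from h import *
s=state();print(s['tool_pos'],s['contact_force'])
im=vision.get_image('scene');cv2.imwrite('pics/s6.png',cv2.convertScaleAbs(cv2.resize(im[100:230,270:400],None,fx=4.2,fy=4.2,interpolation=cv2.INTER_CUBIC),alpha=1.8))
```

```text
[ 0.47142051  0.28825783 -0.00259189] [ 0.32326796 -0.66210669  0.42399526]
```

View pics/s6.png

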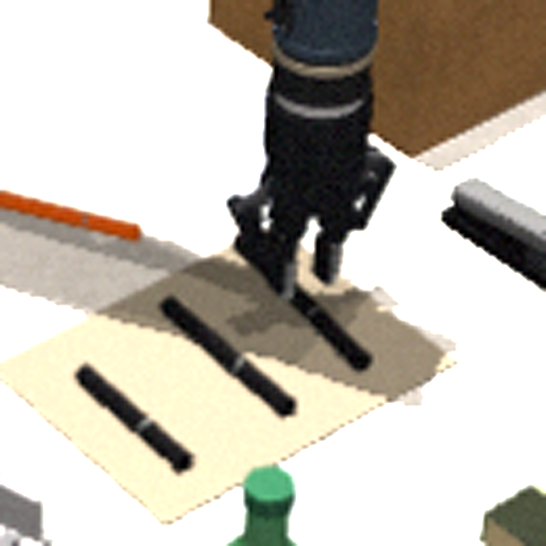

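Call:
jog_arm(
  grip=[30,30,30,30],
  travel=[
    [3,0,0],
    [6,0,0],
    [9,0,0],
    [9,0,0],
  ],
  twist=[0,0,0,0],
)

```text
time_s: 6.8
tool_pos: [0.4699, 0.2876, -0.0133]
tcp_rot: [0.112, 1.569, -0.112]
contact_force: [-0.0, 1.1, 0.0]
gripper_width: 0.03
```

Call:
jog_arm(
  grip=[30,30,30],
  travel=[
    [2,0,0],
    [4,0,0],
    [4,0,0],
  ],
  twist=[0,0,0],
)

```text
time_s: 7.1
tool_pos: [0.4701, 0.2876, -0.0172]
tcp_rot: [0.112, 1.569, -0.112]
contact_force: [-0.3, -0.4, -0.2]
gripper_width: 0.0303
```

Run:
```python
from h import *
s=state();print(s['tool_pos'],s['contact_force'])
im=vision.get_image('wrist');cv2.imwrite('pics/w7.png',cv2.convertScaleAbs(cv2.resize(im[220:400,150:400],None,fx=3,fy=3),alpha=2.5))
im=vision.get_image('scene');cv2.imwrite('pics/s7.png',cv2.convertScaleAbs(cv2.resize(im[120:220,290:380],None,fx=6,fy=6,interpolation=cv2.INTER_CUBIC),alpha=1.8))
```

```text
[ 0.47007111  0.28764427 -0.01723911] [-0.32138578 -0.37805909 -0.19467748]
```

View pics/s7.png

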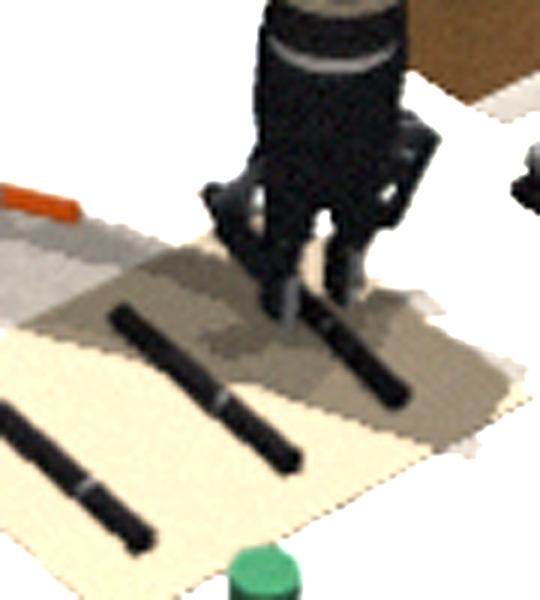

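View pics/w7.png

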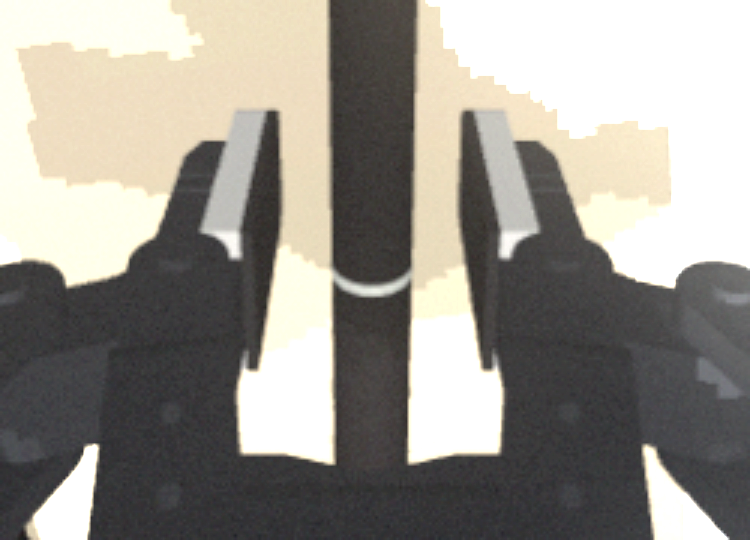

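Run:
```python
from h import *
s=state();p=s['tool_pos'];M=R.from_rotvec(s['tcp_rot']).as_matrix();cs=vision.camera_model('scene')
for k in (.02,.025,.03): print(k,proj(cs,[p-M[:,0]*k+M[:,1]*j for j in (-.02,.02)]).round(1).tolist(), p[2]+k)
```

```text
0.02 [[335.7, 174.7], [346.2, 170.7]] 0.00309004697465182
0.025 [[335.8, 173.5], [346.3, 169.5]] 0.008090046974651821
0.03 [[335.9, 172.2], [346.5, 168.3]] 0.013090046974651819
```

Call:
jog_arm(
  grip=[30,30,30],
  travel=[
    [2,0,0],
    [3,0,0],
    [3,0,0],
  ],
  twist=[0,0,0],
)

```text
time_s: 7.5
tool_pos: [0.4702, 0.2877, -0.02]
tcp_rot: [0.112, 1.568, -0.112]
contact_force: [-0.2, -0.1, -1.0]
gripper_width: 0.0301
```

Call:
jog_arm(
  grip=[30,10,5,5,5],
  travel=[
    [2,0,0],
    [2,0,0],
    [2,0,0],
    [2,0,0],
    [2,0,0],
  ],
  twist=[0,0,0,0,0],
  grip_force=30,
)

```text
time_s: 8.0
tool_pos: [0.4703, 0.2878, -0.0219]
tcp_rot: [0.112, 1.568, -0.112]
contact_force: [-0.6, -0.0, -0.4]
gripper_width: 0.0128
```

Call:
jog_arm(
  grip=[5,5,5,5],
  travel=[
    [0,0,0],
    [-10,0,0],
    [-20,0,0],
    [-20,0,0],
  ],
  twist=[0,0,0,0],
)

```text
time_s: 8.4
tool_pos: [0.4725, 0.2888, 0.001]
tcp_rot: [0.114, 1.564, -0.11]
contact_force: [-0.2, 0.1, -1.4]
gripper_width: 0.0123
```

Run:
```python
from h import *
s=state();print(s['tool_pos'],s['contact_force'],s['gripper_width'])
im=vision.get_image('wrist');cv2.imwrite('pics/w8.png',cv2.convertScaleAbs(im,alpha=1.5))
im=vision.get_image('scene');cv2.imwrite('pics/s8.png',cv2.convertScaleAbs(cv2.resize(im[120:220,290:380],None,fx=6,fy=6,interpolation=cv2.INTER_CUBIC),alpha=1.8))
```

```text
[0.47246589 0.28875162 0.00102799] [-0.1653607   0.12516997 -1.41366681] 0.012286914349278723
```

View pics/s8.png

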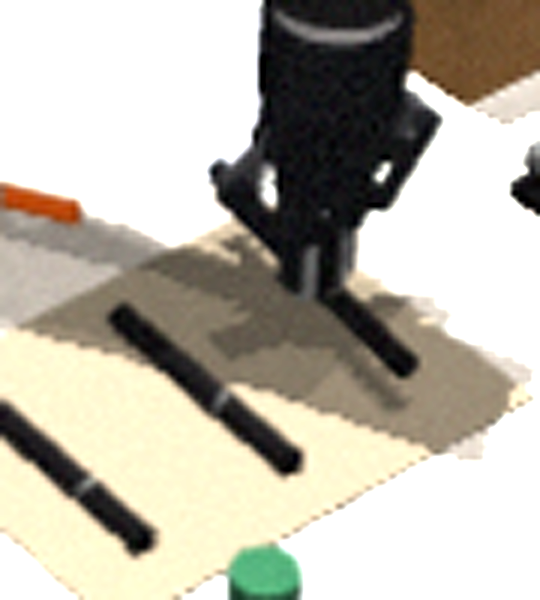

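View pics/w8.png

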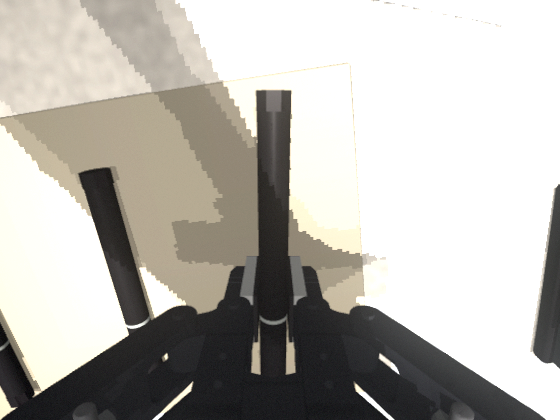

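Run:
```python
from h import *
print(rel((.526,-.0885,.06),105.9))
print(plane(vision.camera_model('scene'),[(331,272)],0))
```

```text
(array([ -60.8, -365. ,  107.8]), [np.float64(-24.074344621754932), 'q6 now', np.float64(32.66436635468448), 'dq1', np.float64(-40.99488154558517)], 'cur jaw', np.float64(81.8), 'toolx', array([ 0.002,  0.001, -1.   ]))
[[ 0.75823315 -0.00452326  0.        ]]
```

Call:
jog_arm(
  grip=[5,5,5,5,5,5,5,5,5,5,5,5,5,5],
  travel=[
    [-35,0,0],
    [-70,-20,5],
    [-85,-60,15],
    [-85,-105,28],
    [-85,-150,40],
    [-85,-195,55],
    [-85,-240,70],
    [-85,-285,85],
    [-80,-325,98],
    [-70,-355,107],
    [-62,-364,110],
    [-62,-364,110],
    [-62,-364,110],
    [-62,-364,110],
  ],
  twist=[0,-2,-5,-8,-11,-14,-17,-20,-22,-24,-24,-24,-24,-24],
)

```text
time_s: 9.9
tool_pos: [0.5276, -0.0866, 0.0606]
tcp_rot: [-0.218, 1.559, 0.219]
contact_force: [-0.2, -0.1, 1.3]
gripper_width: 0.0124
```

Run:
```python
from h import *
import pickle
s=state();print(s['tool_pos'],s['contact_force'],s['gripper_width'],rel(s['tool_pos'],105.9)[1][0])
cm=vision.camera_model('wrist');pickle.dump(cm,open('w9.pkl','wb'))
im=vision.get_image('wrist');cv2.imwrite('pics/w9.png',im)
cv2.imwrite('pics/w9b.png',cv2.convertScaleAbs(im,alpha=1.5))
im=vision.get_image('scene');cv2.imwrite('pics/s9.png',cv2.convertScaleAbs(cv2.resize(im[150:290,180:330],None,fx=4.2,fy=4.2,interpolation=cv2.INTER_CUBIC),alpha=1.3))
```

```text
[ 0.5275783  -0.08663171  0.06056809] [-0.19220694 -0.1462295   1.33665897] 0.012437502483314534 0.031516780805645794
```

View pics/s9.png

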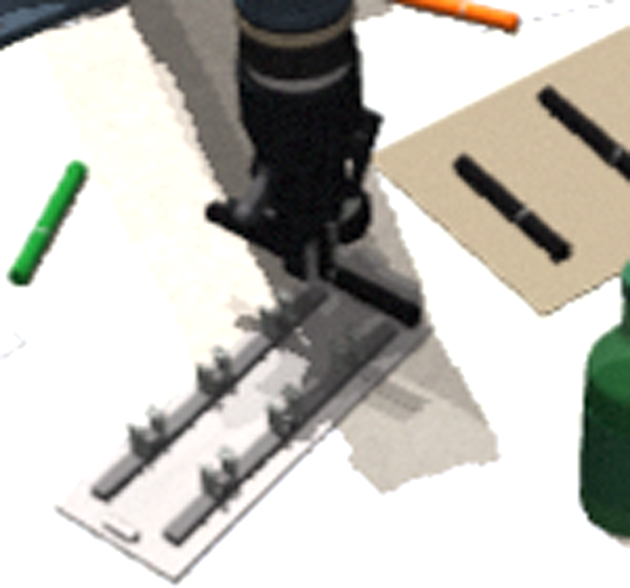

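View pics/w9b.png

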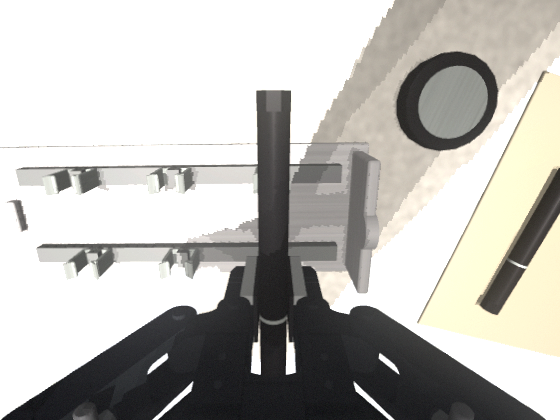

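Run:
```python
from h import *
im=cv2.imread('pics/w9.png')
a=cv2.convertScaleAbs(im[130:300,0:200],alpha=1.0)
cv2.imwrite('pics/w9c.png',cv2.resize(a,None,fx=3.5,fy=3.5,interpolation=cv2.INTER_CUBIC))
a=cv2.convertScaleAbs(im[130:300,240:400],alpha=1.3)
cv2.imwrite('pics/w9d.png',cv2.resize(a,None,fx=3.5,fy=3.5,interpolation=cv2.INTER_CUBIC))
```

```text
(no output)
```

View pics/w9c.png

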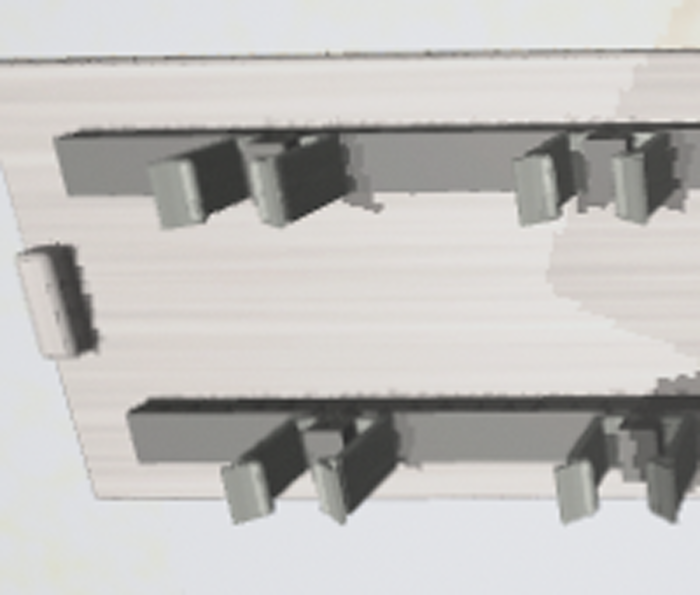

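View pics/w9d.png

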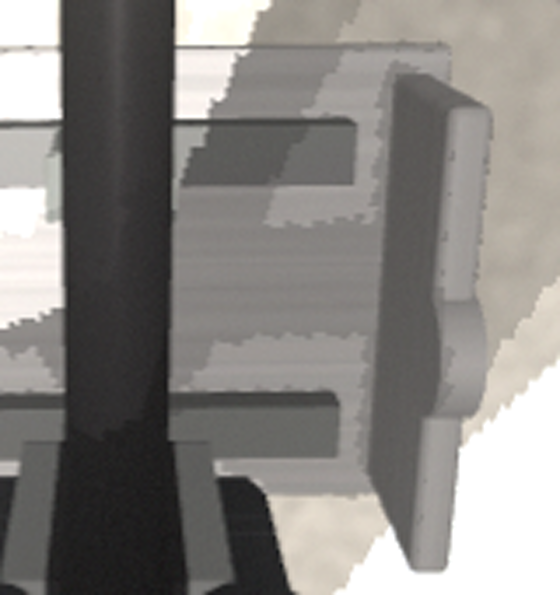

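```bash
cat > r2.py <<'E'
from h import *
import pickle
cm=pickle.load(open('w9.pkl','rb'))
f=lambda p,z,o:plane(cm,np.array(p,float)/3.5+o,z)
p=f([(217,193),(582,190),(284,493),(622,491)],.04,[0,130])*1000
print(p.round(1))
far=(p[0]+p[2])/2;mid=(p[1]+p[3])/2
print('far',far,'mid',mid,'plus=',mid+(mid-far), np.linalg.norm(mid-far))
d=(mid-far);print('dir',np.degrees(np.arctan2(d[1],d[0])))
x=p[3]-p[1];print(np.linalg.norm(x),np.degrees(np.arctan2(x[1],x[0])))
b=f([(0,62),(97,497)],.006,[0,130])*1000;print('base left',b)
b2=f([(448,43)],.006,[240,130])*1000;print('base upper right',b2)
e=b2[0]-b[0];print(np.degrees(np.arctan2(e[1],e[0])))
t=f([(450,108),(490,112),(412,570),(446,570)],.048,[240,130])*1000;print('plate top',t,t.mean(0))
E
python3 r2.py
```

```text
[[ 531.3 -220.6   40. ]
 [ 513.2 -158.4   40. ]
 [ 588.3 -203.7   40. ]
 [ 569.6 -140.8   40. ]]
far [ 559.8115838  -212.13864148   40.        ] mid [ 541.41688845 -149.61447187   40.        ] plus= [523.02219311 -87.09030226  40.        ] 65.17389509723249
dir 106.39395442691146
59.05706165546193 17.26722295489301
base left [[ 530.43392236 -285.92666259    6.        ]
 [ 626.47852938 -262.704016      6.        ]]
base upper right [[456.91446751 -38.49176495   6.        ]]
106.54807750823797
plate top [[465.35921638 -47.64754061  48.        ]
 [464.16056243 -41.09724755  48.        ]
 [548.7562997  -22.73270791  48.        ]
 [547.03128302 -16.5529226   48.        ]] [506.32684038 -32.00760467  48.        ]
```

Run:
```python
from h import *
import pickle
cm=pickle.load(open('w9.pkl','rb'))
s=state();p=s['tool_pos'];M=R.from_rotvec(s['tcp_rot']).as_matrix()
for z in (.088,.093,.0985):
    e=plane(cm,[(273.5,92)],z)[0]; v=M.T@(e-p)*1000; print(z,v, 'width 14 =>',np.linalg.norm(np.diff(plane(cm,[(257.5,110),(289.5,110)],z),axis=0))*1000)
print(rel((.5235,-.0881,.015),106.3))
```

```text
0.088 [-27.25087679   0.44213957 -85.1082472 ] width 14 => 13.542884230164866
0.093 [-32.25074643   0.42708999 -84.95098133] width 14 => 13.063514057254565
0.0985 [-37.75060303   0.41053546 -84.77798889] width 14 => 12.536206867053226
(array([45.8, -0.1, -4.6]), [np.float64(-0.3516196290953246), 'q6 now', np.float64(-32.47903267015079), 'dq1', np.float64(-0.21590921519960382)], 'cur jaw', np.float64(105.9), 'toolx', array([ 0.001,  0.   , -1.   ]))
```

Call:
jog_arm(
  grip=[5,5,5,5,5,5],
  travel=[
    [10,0,-4.6],
    [30,0,-4.6],
    [40,0,-4.6],
    [44,0,-4.6],
    [44,0,-4.6],
    [44,0,-4.6],
  ],
  twist=[-0.5,-0.5,-0.5,-0.5,-0.5,-0.5],
)

```text
time_s: 10.6
tool_pos: [0.5235, -0.0894, 0.0167]
tcp_rot: [-0.224, 1.559, 0.224]
contact_force: [0.7, -0.3, -0.6]
gripper_width: 0.0121
```

Call:
jog_arm(
  grip=[5,5,5],
  travel=[
    [2,0,0],
    [3,0,0],
    [3,0,0],
  ],
  twist=[0,0,0],
)

```text
time_s: 10.9
tool_pos: [0.5233, -0.0895, 0.0134]
tcp_rot: [-0.224, 1.559, 0.224]
contact_force: [-0.2, 0.4, -0.6]
gripper_width: 0.0125
```

Call:
jog_arm(
  grip=[5,5,5],
  travel=[
    [1.5,1.2,0],
    [2.5,1.2,0],
    [2.5,1.2,0],
  ],
  twist=[0,0,0],
)

```text
time_s: 11.2
tool_pos: [0.5226, -0.0881, 0.0105]
tcp_rot: [-0.224, 1.56, 0.224]
contact_force: [-0.3, -0.4, 0.1]
gripper_width: 0.0123
```

Run:
```python
from h import *
s=state();print(s['tool_pos'],s['contact_force'])
im=vision.get_image('wrist');cv2.imwrite('pics/w10.png',im)
im=vision.get_image('scene');cv2.imwrite('pics/s10.png',cv2.convertScaleAbs(cv2.resize(im[180:290,190:310],None,fx=5.2,fy=5.2,interpolation=cv2.INTER_CUBIC),alpha=1.3))
```

```text
[ 0.52258295 -0.08813568  0.01048377] [-0.30962745 -0.41756666  0.0611873 ]
```

View pics/s10.png

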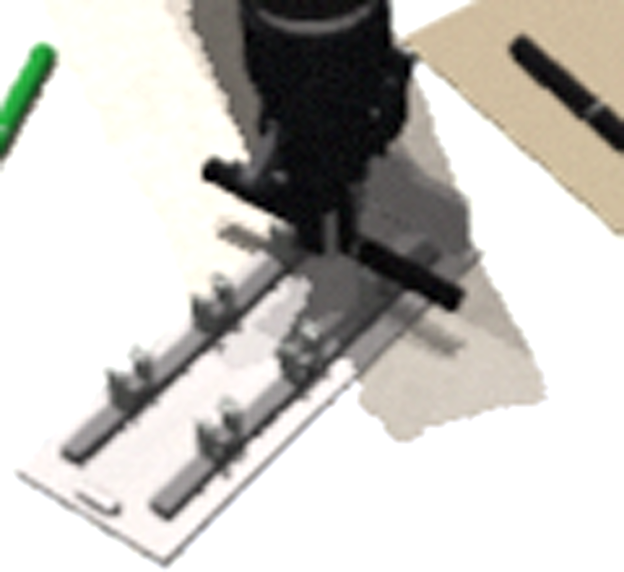

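View pics/w10.png

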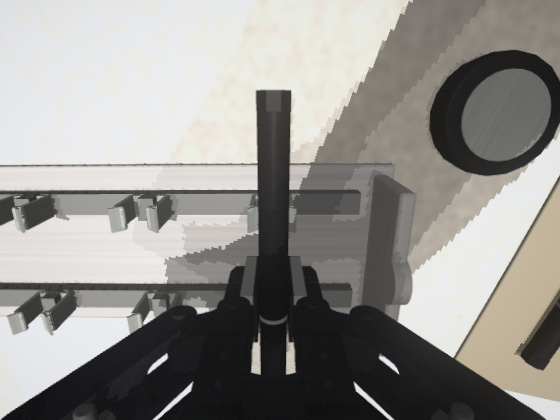

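Run:
```python
from h import *
cs=vision.camera_model('scene');s=state();p=s['tool_pos'];M=R.from_rotvec(s['tcp_rot']).as_matrix();u=M[:,2];print(u)
for z in (.035,.04,.045,.05,.055): 
  a=p.copy();a[2]=z; print(z,proj(cs,[a+u*.085,a-u*.085]).round(1).tolist())
im=cv2.imread('pics/s10.png')
g=im.max(2);
m=(g<60).astype(np.uint8);m[:150]=0;m[:, :190]=0
# end regions
for x0,x1,y0,y1 in ((380,475,230,330),(190,260,140,215)):
  k=m[y0:y1,x0:x1];ys,xs=np.where(k);print('ext x',(xs.min()+x0)/5.2+190,(xs.max()+x0)/5.2+190,'y',(ys.min()+y0)/5.2+180,(ys.max()+y0)/5.2+180)
```

```text
[ 9.59635072e-01  2.81248140e-01 -1.13798135e-04]
0.035 [[277.7, 239.2], [230.2, 213.7]]
0.04 [[277.7, 238.0], [230.1, 212.5]]
0.045 [[277.7, 236.7], [229.9, 211.2]]
0.05 [[277.6, 235.4], [229.8, 210.0]]
0.055 [[277.6, 234.1], [229.7, 208.7]]
ext x 263.0769230769231 278.65384615384613 y 226.73076923076923 239.80769230769232
ext x 229.23076923076923 239.80769230769232 y 211.15384615384616 219.6153846153846
```

Call:
jog_arm(
  grip=[5,5,5],
  travel=[
    [1,0,1],
    [2,0,1],
    [2,0,1],
  ],
  twist=[0,0,0],
)

```text
time_s: 11.6
tool_pos: [0.5242, -0.0884, 0.009]
tcp_rot: [-0.224, 1.558, 0.223]
contact_force: [0.8, -1.7, 0.3]
gripper_width: 0.0126
```

Call:
jog_arm(
  grip=[5,5],
  travel=[
    [1,0,0],
    [1,0,0],
  ],
  twist=[0,0],
)

```text
time_s: 11.8
tool_pos: [0.5244, -0.0884, 0.0087]
tcp_rot: [-0.224, 1.558, 0.223]
contact_force: [-0.2, -0.4, 4.2]
gripper_width: 0.0125
```

Call:
jog_arm(
  grip=[14,18,24,30,30,30,0,0,0,0],
  travel=[
    [-1,0,0],
    [-1,0,0],
    [-1,0,0],
    [-1,0,0],
    [-12,0,0],
    [-28,0,0],
    [-32,0,0],
    [-32,0,0],
    [-32,0,0],
    [-32,0,0],
  ],
  twist=[0,0,0,0,0,0,0,0,0,0],
)

```text
time_s: 12.8
tool_pos: [0.5231, -0.0877, 0.0389]
tcp_rot: [-0.223, 1.56, 0.224]
contact_force: [0.1, 0.3, -0.1]
gripper_width: -0.0001
```

Run:
```python
from h import *
s=state();print(s['tool_pos'],s['contact_force'],s['gripper_width'])
im=vision.get_image('wrist');cv2.imwrite('pics/w11.png',im)
im=vision.get_image('scene');cv2.imwrite('pics/s11.png',cv2.convertScaleAbs(cv2.resize(im[180:290,190:310],None,fx=5.2,fy=5.2,interpolation=cv2.INTER_CUBIC),alpha=1.3))
```

```text
[ 0.52313758 -0.0877349   0.03894079] [ 0.07021263  0.33548618 -0.12953042] -6.81519719780105e-05
```

View pics/s11.png

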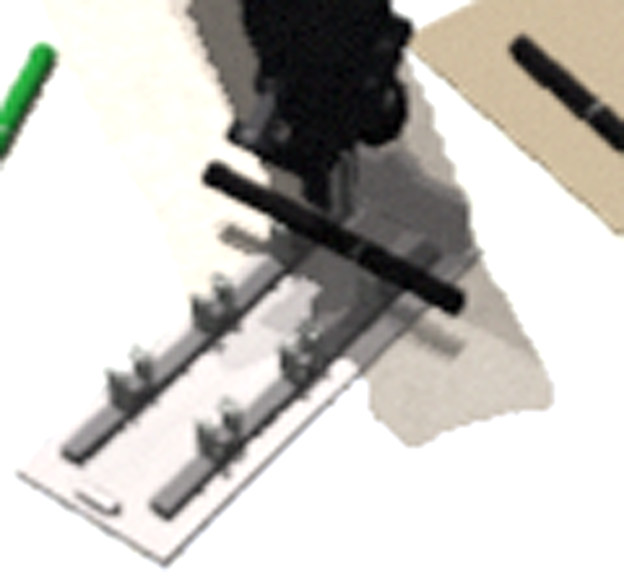

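View pics/w11.png

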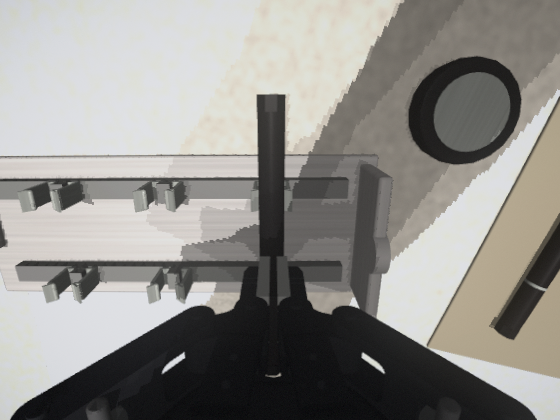

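Call:
jog_arm(
  grip=[0,0,0,0],
  travel=[
    [5,0,0],
    [9,0,0],
    [12,0,0],
    [12,0,0],
  ],
  twist=[0,0,0,0],
)

```text
time_s: 13.3
tool_pos: [0.5229, -0.0877, 0.0267]
tcp_rot: [-0.223, 1.561, 0.224]
contact_force: [0.0, -0.4, 0.3]
gripper_width: -0.0
```

Call:
jog_arm(
  grip=[0,0,0],
  travel=[
    [1.5,0,0],
    [3,0,0],
    [3,0,0],
  ],
  twist=[0,0,0],
)

```text
time_s: 13.6
tool_pos: [0.5237, -0.0879, 0.0246]
tcp_rot: [-0.224, 1.559, 0.224]
contact_force: [0.3, 0.0, -0.1]
gripper_width: -0.0001
```

Call:
jog_arm(
  grip=[0,0,0],
  travel=[
    [1.5,0,0],
    [3,0,0],
    [3,0,0],
  ],
  twist=[0,0,0],
)

```text
time_s: 13.9
tool_pos: [0.5239, -0.088, 0.0219]
tcp_rot: [-0.224, 1.559, 0.224]
contact_force: [-0.3, 0.1, 0.8]
gripper_width: -0.0
```

Call:
jog_arm(
  grip=[0,0,0],
  travel=[
    [1,0,0],
    [2,0,0],
    [2,0,0],
  ],
  twist=[0,0,0],
)

```text
time_s: 14.2
tool_pos: [0.5243, -0.0882, 0.0213]
tcp_rot: [-0.224, 1.558, 0.223]
contact_force: [-2.1, 0.3, 6.4]
gripper_width: 0.0003
```

Call:
jog_arm(
  grip=[0,0,0,0],
  travel=[
    [1,0,0],
    [2,0,0],
    [3,0,0],
    [3,0,0],
  ],
  twist=[0,0,0,0],
)

```text
time_s: 14.6
tool_pos: [0.5252, -0.0882, 0.0199]
tcp_rot: [-0.225, 1.556, 0.223]
contact_force: [-3.2, 0.9, 12.0]
gripper_width: -0.0001
```

Call:
jog_arm(
  grip=[0,0,0,0],
  travel=[
    [1,0,0],
    [2,0,0],
    [3,0,0],
    [3,0,0],
  ],
  twist=[0,0,0,0],
)

```text
time_s: 15.0
tool_pos: [0.5262, -0.0882, 0.0176]
tcp_rot: [-0.225, 1.554, 0.223]
contact_force: [-1.3, 1.5, 12.9]
gripper_width: -0.0002
```

Call:
jog_arm(
  grip=[0,0,0,0],
  travel=[
    [1,0,0],
    [2,0,0],
    [3,0,0],
    [3,0,0],
  ],
  twist=[0,0,0,0],
)

```text
time_s: 15.4
tool_pos: [0.5262, -0.0884, 0.014]
tcp_rot: [-0.225, 1.554, 0.222]
contact_force: [-1.1, 1.0, 9.8]
gripper_width: -0.0004
```

Run:
```python
from h import *
s=state();print(s['tool_pos'],s['contact_force'],s['gripper_width'])
im=vision.get_image('wrist');cv2.imwrite('pics/w12.png',im)
im=vision.get_image('scene');cv2.imwrite('pics/s12.png',cv2.convertScaleAbs(cv2.resize(im[180:290,190:310],None,fx=5.2,fy=5.2,interpolation=cv2.INTER_CUBIC),alpha=1.3))
```

```text
[ 0.52621027 -0.08838804  0.0140088 ] [-1.13830529  0.98393077  9.84069814] -0.0003781395788480407
```

View pics/s12.png

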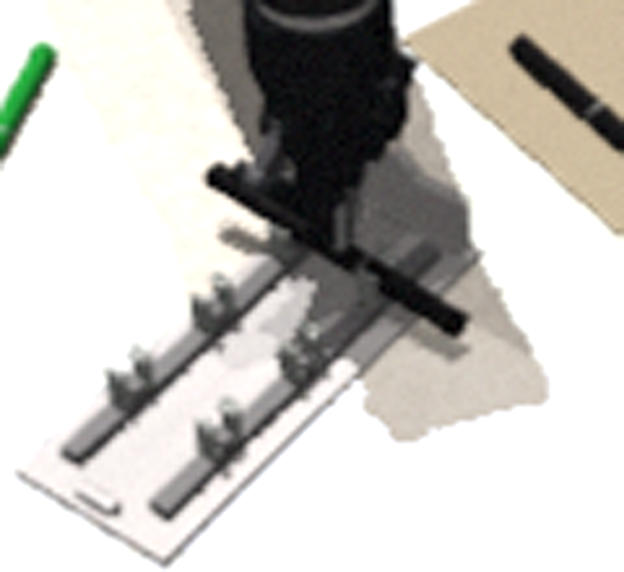

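Call:
jog_arm(
  grip=[0,0,0,0],
  travel=[
    [1,0,0],
    [2,0,0],
    [3,0,0],
    [3,0,0],
  ],
  twist=[0,0,0,0],
)

```text
time_s: 15.9
tool_pos: [0.5254, -0.0888, 0.0106]
tcp_rot: [-0.225, 1.556, 0.222]
contact_force: [-2.8, 0.6, 11.8]
gripper_width: -0.0002
```

Call:
jog_arm(
  grip=[0,0,0,0],
  travel=[
    [1,0,0],
    [2,0,0],
    [3,0,0],
    [3,0,0],
  ],
  twist=[0,0,0,0],
)

```text
time_s: 16.3
tool_pos: [0.5256, -0.0893, 0.0103]
tcp_rot: [-0.226, 1.555, 0.22]
contact_force: [-8.0, -0.2, 22.6]
gripper_width: -0.0
```

Run:
```python
from h import *
s=state();print(s['tool_pos'],s['contact_force'],s['gripper_width'])
im=vision.get_image('wrist');cv2.imwrite('pics/w13.png',im)
im=vision.get_image('scene');cv2.imwrite('pics/s13.png',cv2.convertScaleAbs(cv2.resize(im[180:290,190:310],None,fx=5.2,fy=5.2,interpolation=cv2.INTER_CUBIC),alpha=1.3))
```

```text
[ 0.52561293 -0.08926146  0.01032898] [-8.01138624 -0.20877344 22.64661907] -1.0846583578900274e-05
```

View pics/s13.png

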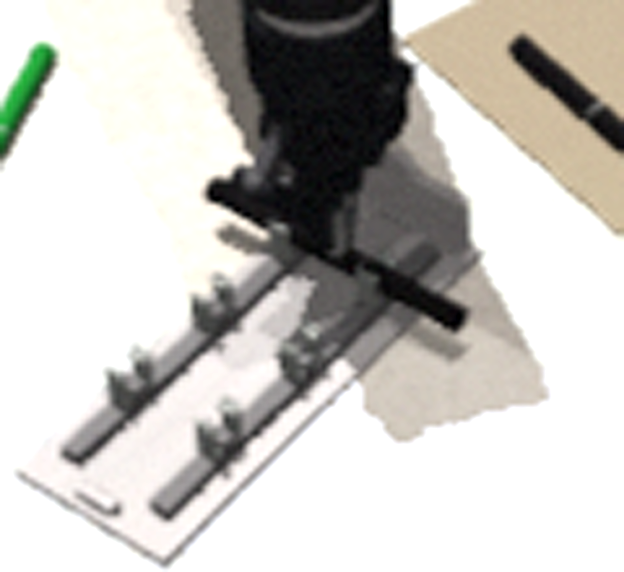

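Run:
```python
from h import *
s=state();s['tool_pos']=np.array([.5235,-.088,.001]);th=np.radians(106.3)
s['tcp_rot']=R.from_matrix(np.c_[[0,0,-1],[np.cos(th),np.sin(th),0],[np.sin(th),-np.cos(th),0]]).as_rotvec()
print(rel((.4855,.2018,.045),88.0,s))
```

```text
(array([-44. , 288.8,  44.9]), [np.float64(18.299999999999997), 'q6 now', np.float64(-33.098017656439616), 'dq1', np.float64(32.11257772740943)], 'cur jaw', np.float64(106.3), 'toolx', array([ 0.,  0., -1.]))
```

Call:
jog_arm(
  grip=[0,0,40,40,40,40,40,40,40,40,40,40,40],
  travel=[
    [-30,0,0],
    [-70,0,0],
    [-90,30,5],
    [-95,75,12],
    [-95,120,19],
    [-95,165,26],
    [-90,210,33],
    [-75,250,40],
    [-60,280,44],
    [-50,289,45],
    [-44,289,45],
    [-44,289,45],
    [-44,289,45],
  ],
  twist=[0,0,2,5,8,11,14,17,18.3,18.3,18.3,18.3,18.3],
)

```text
time_s: 17.7
tool_pos: [0.4862, 0.2007, 0.0489]
tcp_rot: [0.028, 1.57, -0.029]
contact_force: [1.1, -0.3, 0.1]
gripper_width: 0.0399
```

Run:
```python
from h import *
import pickle
s=state();print(s['tool_pos'],s['contact_force'],s['gripper_width'])
cm=vision.camera_model('wrist');im=vision.get_image('wrist');cv2.imwrite('pics/w14.png',im);pickle.dump(cm,open('w14.pkl','wb'))
im=vision.get_image('scene');cv2.imwrite('pics/s14.png',cv2.convertScaleAbs(cv2.resize(im[180:290,190:310],None,fx=5.2,fy=5.2,interpolation=cv2.INTER_CUBIC),alpha=1.3))
print(rel((.4855,.2018,-.022),88.0))
cs=vision.camera_model('scene')
th=np.radians(16.3);u=np.array([np.cos(th),np.sin(th),0])
for z in (.03,.041): print(z,(5.2*(proj(cs,[np.array([.5235,-.0881,z])+k*.085*u for k in (1,-1)])-[190,180])).round(0).tolist())
```

```text
[0.48619107 0.20074945 0.0489084 ] [ 1.11517344 -0.27551935  0.14922203] 0.039938126576193785
(array([71.6,  0.8, -1.4]), [np.float64(-0.08654102453594703), 'q6 now', np.float64(17.231396265003347), 'dq1', np.float64(0.13821737576552096)], 'cur jaw', np.float64(87.9), 'toolx', array([ 0.002,  0.   , -1.   ]))
0.03 [[457.0, 315.0], [211.0, 183.0]]
0.041 [[457.0, 301.0], [209.0, 168.0]]
```

View pics/s14.png

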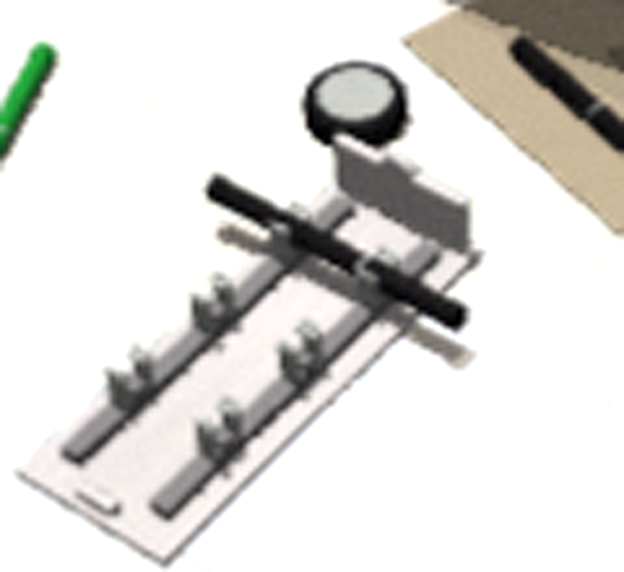

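View pics/w14.png

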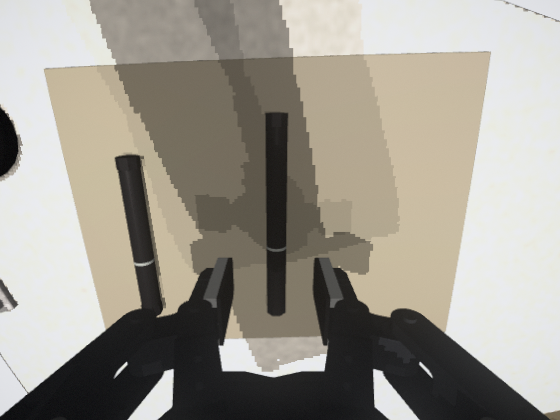

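Run:
```python
from h import *
import pickle
cm=pickle.load(open('w14.pkl','rb'));s=state();p=s['tool_pos'];M=R.from_rotvec(s['tcp_rot']).as_matrix()
e=plane(cm,[(276.5,113.5),(275.5,315)],.010);print(e*1000,np.linalg.norm(e[0]-e[1]),e.mean(0))
print(((e-p)@M*1000).round(1), 'mid',((e.mean(0)-p)@M*1000).round(1))
```

```text
[[412.07581927 205.72102763  10.        ]
 [560.91711168 200.00366904  10.        ]] 0.1489510608013324 [0.48649647 0.20286235 0.01      ]
[[ 39.5   2.  -74.9]
 [ 39.7   1.7  74.1]] mid [39.6  1.9 -0.4]
```

Call:
jog_arm(
  grip=[30,30,30,30,30,5,5,5],
  travel=[
    [20,1.6,-0.6],
    [45,1.6,-0.6],
    [62,1.6,-0.6],
    [71,1.6,-0.6],
    [71,1.6,-0.6],
    [71,1.6,-0.6],
    [71,1.6,-0.6],
    [71,1.6,-0.6],
  ],
  twist=[0,0,0,0,0,0,0,0],
)

```text
time_s: 18.6
tool_pos: [0.4862, 0.2036, -0.0212]
tcp_rot: [0.027, 1.568, -0.027]
contact_force: [0.7, -0.5, 2.2]
gripper_width: 0.0127
```

Run:
```python
from h import *
print(rel((.5417,-.1505,.020),106.3))
```

```text
(array([ -41.1, -351.9,   67.8]), [np.float64(-18.29706794878014), 'q6 now', np.float64(17.442409408419874), 'dq1', np.float64(-38.243023560757614)], 'cur jaw', np.float64(88.0), 'toolx', array([ 0.002,  0.   , -1.   ]))
```

Call:
jog_arm(
  grip=[5,5,5,5,5,5,5,5,5,5,5,5,5,5,5],
  travel=[
    [-30,0,0],
    [-70,-15,3],
    [-90,-55,11],
    [-90,-100,20],
    [-90,-145,28],
    [-90,-190,37],
    [-90,-235,46],
    [-90,-280,54],
    [-90,-320,62],
    [-85,-345,67],
    [-70,-352,68],
    [-50,-352,68],
    [-41,-352,68],
    [-41,-352,68],
    [-41,-352,68],
  ],
  twist=[0,-1,-3,-5,-7,-9,-11,-13,-15,-17,-18.3,-18.3,-18.3,-18.3,-18.3],
)

```text
time_s: 20.1
tool_pos: [0.5411, -0.1501, 0.0191]
tcp_rot: [-0.224, 1.559, 0.224]
contact_force: [0.6, -0.3, -0.0]
gripper_width: 0.012
```

Run:
```python
from h import *
import pickle
s=state();print(s['tool_pos'],s['contact_force'],s['gripper_width'],rel((.5417,-.1505,.009),106.3))
cm=vision.camera_model('wrist');im=vision.get_image('wrist');cv2.imwrite('pics/w15.png',im);pickle.dump(cm,open('w15.pkl','wb'))
M=R.from_rotvec(s['tcp_rot']).as_matrix();p=s['tool_pos']
for r in (100,110,120,130,140): print(r,((plane(cm,[(273,r)],p[2]+.032)[0]-p)@M*1000).round(1))
```

```text
[ 0.54111532 -0.15012451  0.01907787] [ 0.59953509 -0.28568567 -0.02550792] 0.011976479099890434 (array([10.1, -0.5,  0.5]), [np.float64(0.06241985368355074), 'q6 now', np.float64(-38.71319474924473), 'dq1', np.float64(-0.020944056572904657)], 'cur jaw', np.float64(106.4), 'toolx', array([ 0.,  0., -1.]))
100 [-32.    0.  -81.7]
110 [-32.    0.  -77.8]
120 [-32.    0.  -73.8]
130 [-32.   -0.  -69.8]
140 [-32.   -0.  -65.7]
```

View pics/w15.png

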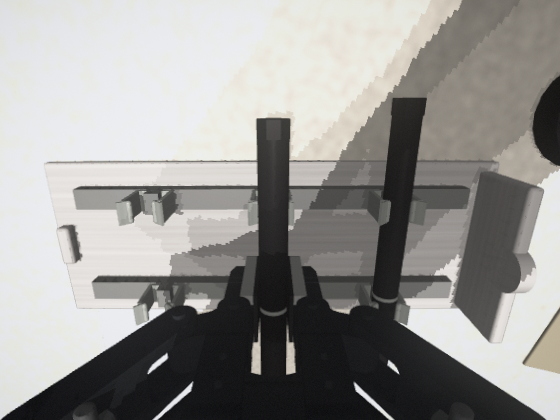

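Run:
```python
from h import *
import pickle
cm=pickle.load(open('w15.pkl','rb'))
th=np.radians(106.3);d=np.array([np.cos(th),np.sin(th),0]);u=np.array([np.sin(th),-np.cos(th),0])
c=np.array([.5417,-.1505,0])
for px,z in (((409,98),.032),((47,163),.006),((80,308),.006),((494,163),.006)):
    q=plane(cm,[px],z)[0]-c; print(px,(q@u*1000).round(1),(q@d*1000).round(1))
```

```text
(409, 98) -83.5 63.5
(47, 163) -48.6 -130.4
(80, 308) 50.1 -130.0
(494, 163) -48.7 128.6
```

Call:
jog_arm(
  grip=[5,5,5,5,5],
  travel=[
    [4,-0.5,2.5],
    [8,-0.5,2.5],
    [10,-0.5,2.5],
    [11,-0.5,2.5],
    [11,-0.5,2.5],
  ],
  twist=[0,0,0,0,0],
)

```text
time_s: 20.65
tool_pos: [0.5442, -0.1505, 0.0093]
tcp_rot: [-0.225, 1.558, 0.223]
contact_force: [-1.4, 1.0, 4.9]
gripper_width: 0.0123
```

Call:
jog_arm(
  grip=[14,18,24,30,30,30,0,0,0,0],
  travel=[
    [-1.5,0,0],
    [-1.5,0,0],
    [-1.5,0,0],
    [-1.5,0,0],
    [-12,0,-1.5],
    [-28,0,-1.5],
    [-32,0,-1.5],
    [-32,0,-1.5],
    [-32,0,-1.5],
    [-32,0,-1.5],
  ],
  twist=[0,0,0,0,0,0,0,0,0,0],
)

```text
time_s: 21.65
tool_pos: [0.5415, -0.1504, 0.0389]
tcp_rot: [-0.223, 1.56, 0.224]
contact_force: [-0.4, 0.7, -0.4]
gripper_width: 0.0001
```

Run:
```python
from h import *
s=state();print(s['tool_pos'],s['contact_force'],s['gripper_width'])
im=vision.get_image('scene');cv2.imwrite('pics/s16.png',cv2.convertScaleAbs(cv2.resize(im[180:290,190:310],None,fx=5.2,fy=5.2,interpolation=cv2.INTER_CUBIC),alpha=1.3))
cs=vision.camera_model('scene')
th=np.radians(16.3);u=np.array([np.cos(th),np.sin(th),0])
for z in (.03,.041): print(z,(5.2*(proj(cs,[np.array([.5420,-.1505,z])+k*.0725*u for k in (1,-1)])-[190,180])).round(0).tolist())
```

```text
[ 0.54148717 -0.15044061  0.03890849] [-0.4431155   0.67189027 -0.36564287] 0.00010174281353446751
0.03 [[362.0, 380.0], [149.0, 261.0]]
0.041 [[361.0, 366.0], [148.0, 247.0]]
```

View pics/s16.png

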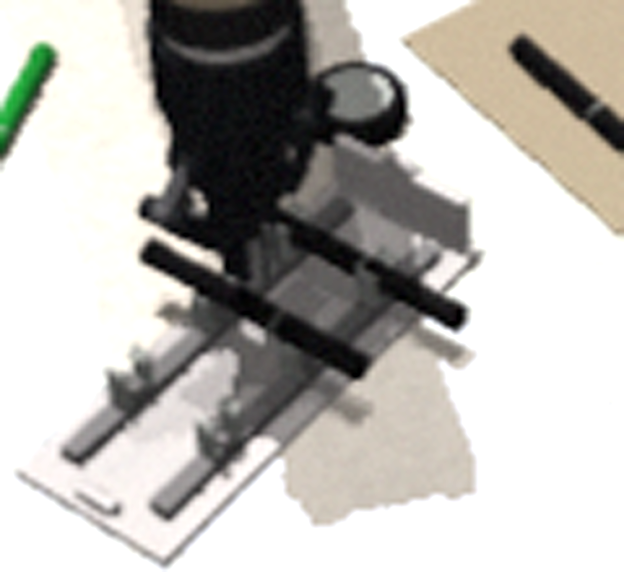

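Call:
jog_arm(
  grip=[0,0,0,0,0,0,0,0,0,0,0,0],
  travel=[
    [8,0,-1],
    [14,0,-1],
    [17,0,-1],
    [18,0,-1],
    [19,0,-1],
    [20,0,-1],
    [21,0,-1],
    [22,0,-1],
    [23,0,-1],
    [24,0,-1],
    [25,0,-1],
    [26,0,-1],
  ],
  twist=[0,0,0,0,0,0,0,0,0,0,0,0],
)

```text
time_s: 22.9
tool_pos: [0.5429, -0.151, 0.0177]
tcp_rot: [-0.225, 1.555, 0.223]
contact_force: [-2.9, 2.0, 15.6]
gripper_width: 0.0
```

Call:
jog_arm(
  grip=[0,0,0,0,0],
  travel=[
    [1,0,0],
    [2,0,0],
    [3,0,0],
    [4,0,0],
    [4,0,0],
  ],
  twist=[0,0,0,0,0],
)

```text
time_s: 23.4
tool_pos: [0.5423, -0.1514, 0.0108]
tcp_rot: [-0.225, 1.557, 0.223]
contact_force: [-0.3, -0.1, 5.9]
gripper_width: -0.0002
```

Call:
jog_arm(
  grip=[0,0,0,0,0],
  travel=[
    [1,0,0],
    [2,0,0],
    [3,0,0],
    [3,0,0],
    [3,0,0],
  ],
  twist=[0,0,0,0,0],
)

```text
time_s: 23.9
tool_pos: [0.5425, -0.152, 0.0105]
tcp_rot: [-0.226, 1.556, 0.221]
contact_force: [-3.3, 1.4, 15.9]
gripper_width: -0.0002
```

Run:
```python
from h import *
s=state();s['tool_pos']=np.array([.541,-.1505,.006]);th=np.radians(106.3)
s['tcp_rot']=R.from_matrix(np.c_[[0,0,-1],[np.cos(th),np.sin(th),0],[np.sin(th),-np.cos(th),0]]).as_rotvec()
print(rel((.4955,.106,.045),89.2,s))
```

```text
(array([-39. , 259. ,  28.3]), [np.float64(17.099999999999994), 'q6 now', np.float64(-38.75669149132596), 'dq1', np.float64(27.62097125409332)], 'cur jaw', np.float64(106.3), 'toolx', array([ 0.,  0., -1.]))
```

Call:
jog_arm(
  grip=[0,0,40,40,40,40,40,40,40,40,40,40,40],
  travel=[
    [-30,0,0],
    [-70,0,0],
    [-90,30,3],
    [-95,70,8],
    [-95,115,13],
    [-95,160,18],
    [-90,200,23],
    [-75,240,28],
    [-60,255,29],
    [-45,259,29],
    [-39,259,29],
    [-39,259,29],
    [-39,259,29],
  ],
  twist=[0,0,2,5,8,11,14,16,17.1,17.1,17.1,17.1,17.1],
)

```text
time_s: 25.2
tool_pos: [0.4965, 0.1052, 0.0459]
tcp_rot: [0.011, 1.571, -0.011]
contact_force: [-0.6, 0.0, -0.2]
gripper_width: 0.0397
```

Run:
```python
from h import *
import pickle
s=state();print(s['tool_pos'],s['contact_force'],s['gripper_width'])
cm=vision.camera_model('wrist');im=vision.get_image('wrist');cv2.imwrite('pics/w17.png',im);pickle.dump(cm,open('w17.pkl','wb'))
im=vision.get_image('scene');cv2.imwrite('pics/s17.png',cv2.convertScaleAbs(cv2.resize(im[180:290,190:310],None,fx=5.2,fy=5.2,interpolation=cv2.INTER_CUBIC),alpha=1.3))
print(rel((.4955,.106,-.022),89.2))
```

```text
[0.49645827 0.10522427 0.04588894] [-0.59660094  0.00814295 -0.16348393] 0.03971438193281481
(array([68.6,  0.8, -1.8]), [np.float64(-0.03667073732739823), 'q6 now', np.float64(5.221225577172438), 'dq1', np.float64(0.1277370294450062)], 'cur jaw', np.float64(89.2), 'toolx', array([ 0.002,  0.   , -1.   ]))
```

View pics/s17.png

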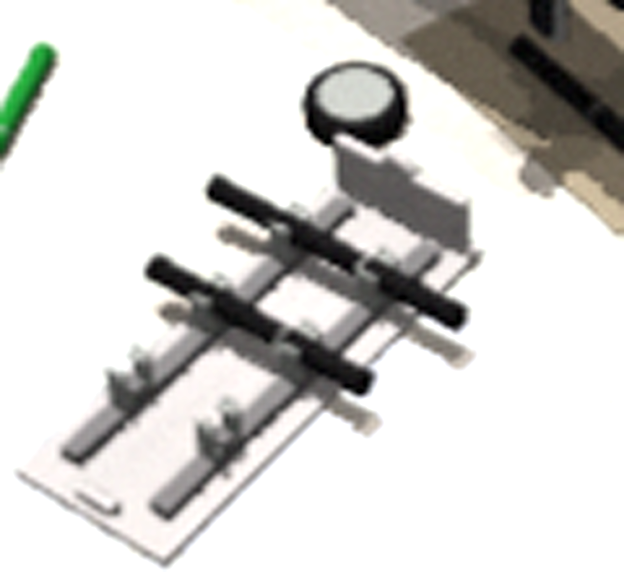

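View pics/w17.png

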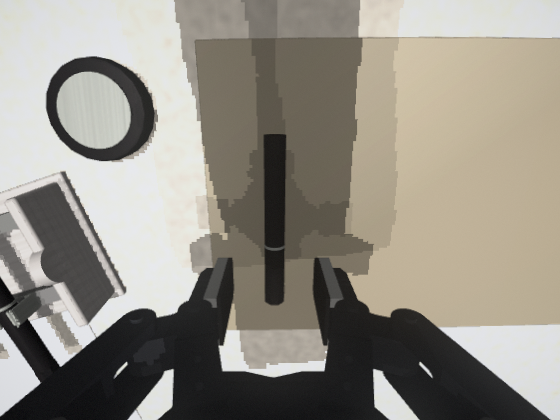

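Run:
```python
from h import *
import pickle
cm=pickle.load(open('w17.pkl','rb'));s=state();p=s['tool_pos'];M=R.from_rotvec(s['tcp_rot']).as_matrix()
e=plane(cm,[(275,134.5),(274.5,303.5)],.010);print(e*1000,np.linalg.norm(e[0]-e[1]),e.mean(0))
print(((e-p)@M*1000).round(1), 'mid',((e.mean(0)-p)@M*1000).round(1))
```

```text
[[434.79239212 107.45622214  10.        ]
 [558.59957207 105.48689234  10.        ]] 0.12382284146374158 [0.49669598 0.10647156 0.01      ]
[[ 36.5   1.4 -62.4]
 [ 36.8   1.2  61.4]] mid [36.6  1.3 -0.5]
```

Call:
jog_arm(
  grip=[30,30,30,30,30,5,5,5],
  travel=[
    [20,1.2,-1.5],
    [45,1.2,-1.5],
    [60,1.2,-1.5],
    [68,1.2,-1.5],
    [68,1.2,-1.5],
    [68,1.2,-1.5],
    [68,1.2,-1.5],
    [68,1.2,-1.5],
  ],
  twist=[0,0,0,0,0,0,0,0],
)

```text
time_s: 26.1
tool_pos: [0.4958, 0.1068, -0.0211]
tcp_rot: [0.011, 1.569, -0.011]
contact_force: [0.5, -0.5, 1.4]
gripper_width: 0.0126
```

Run:
```python
from h import *
print(rel((.5599,-.2129,.020),106.3))
```

```text
(array([ -40.9, -318.8,   68.6]), [np.float64(-17.08360976325757), 'q6 now', np.float64(5.379263136153882), 'dq1', np.float64(-32.97747079691452)], 'cur jaw', np.float64(89.2), 'toolx', array([ 0.002, -0.   , -1.   ]))
```

Call:
jog_arm(
  grip=[5,5,5,5,5,5,5,5,5,5,5,5,5,5,5],
  travel=[
    [-30,0,0],
    [-70,-10,2],
    [-95,-45,9],
    [-95,-90,19],
    [-95,-135,29],
    [-95,-180,38],
    [-95,-225,48],
    [-95,-265,57],
    [-95,-295,64],
    [-85,-312,68],
    [-70,-319,69],
    [-50,-319,69],
    [-41,-319,69],
    [-41,-319,69],
    [-41,-319,69],
  ],
  twist=[0,-1,-3,-5,-7,-9,-11,-13,-15,-17.1,-17.1,-17.1,-17.1,-17.1,-17.1],
)

```text
time_s: 27.6
tool_pos: [0.5591, -0.212, 0.0186]
tcp_rot: [-0.224, 1.56, 0.225]
contact_force: [0.3, 0.6, -0.2]
gripper_width: 0.0126
```

Run:
```python
from h import *
import pickle
s=state();print(s['tool_pos'],s['contact_force'],s['gripper_width'],rel((.5599,-.2129,.009),106.3))
cm=vision.camera_model('wrist');im=vision.get_image('wrist');cv2.imwrite('pics/w18.png',im);pickle.dump(cm,open('w18.pkl','wb'))
M=R.from_rotvec(s['tcp_rot']).as_matrix();p=s['tool_pos']
for r in (140,145,150,155,160): print(r,((plane(cm,[(273,r)],p[2]+.032)[0]-p)@M*1000).round(1))
```

```text
[ 0.55914831 -0.21201104  0.01861992] [ 0.30039071  0.62711276 -0.22297908] 0.012626823630737827 (array([ 9.6, -1.1,  0.5]), [np.float64(0.07501637653464854), 'q6 now', np.float64(-43.56735913021836), 'dq1', np.float64(-0.05401530237251251)], 'cur jaw', np.float64(106.4), 'toolx', array([-0.001,  0.   , -1.   ]))
140 [-32.   -0.  -65.6]
145 [-32.   -0.  -63.5]
150 [-32.   -0.  -61.4]
155 [-32.   -0.  -59.3]
160 [-32.   -0.  -57.2]
```

View pics/w18.png

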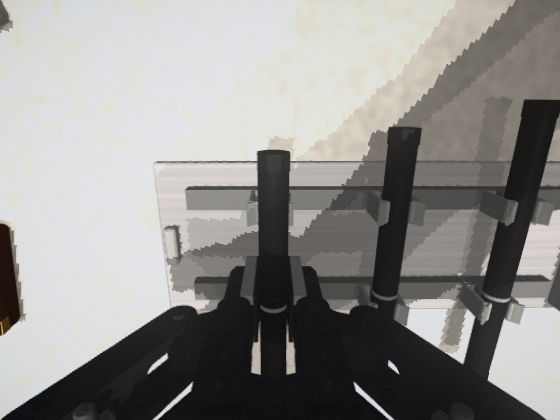

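Call:
jog_arm(
  grip=[5,5,5,5,5],
  travel=[
    [4,-1,1],
    [8,-1,1],
    [10,-1,1],
    [11,-1,1],
    [11,-1,1],
  ],
  twist=[0,0,0,0,0],
)

```text
time_s: 28.15
tool_pos: [0.5611, -0.2134, 0.0093]
tcp_rot: [-0.224, 1.558, 0.224]
contact_force: [-0.4, 1.2, 5.6]
gripper_width: 0.0123
```

Run:
```python
from h import *
import pickle
cm=pickle.load(open('w18.pkl','rb'))
th=np.radians(106.3);d=np.array([np.cos(th),np.sin(th),0]);u=np.array([np.sin(th),-np.cos(th),0])
c=np.array([.5417,-.1505,0])
for px,z in (((404,128),.032),((541,101),.032),((155,163),.006),((170,308),.006)):
    q=plane(cm,[px],z)[0]-c; print(px,(q@u*1000).round(1),(q@d*1000).round(1))
```

```text
(404, 128) -69.9 -1.8
(541, 101) -82.9 62.0
(155, 163) -48.4 -131.6
(170, 308) 49.2 -132.9
```

Call:
jog_arm(
  grip=[14,18,24,30,30,30,0,0,0,0],
  travel=[
    [-1.5,0,0],
    [-1.5,0,0],
    [-1.5,0,0],
    [-1.5,0,0],
    [-12,0,0],
    [-28,0,0],
    [-32,0,0],
    [-32,0,0],
    [-32,0,0],
    [-32,0,0],
  ],
  twist=[0,0,0,0,0,0,0,0,0,0],
)

```text
time_s: 29.15
tool_pos: [0.56, -0.2133, 0.0389]
tcp_rot: [-0.223, 1.56, 0.224]
contact_force: [0.8, 0.1, -0.5]
gripper_width: 0.0
```

Run:
```python
from h import *
s=state();print(s['tool_pos'],s['contact_force'],s['gripper_width'])
im=vision.get_image('scene');cv2.imwrite('pics/s19.png',cv2.convertScaleAbs(cv2.resize(im[180:290,190:310],None,fx=5.2,fy=5.2,interpolation=cv2.INTER_CUBIC),alpha=1.3))
cs=vision.camera_model('scene')
th=np.radians(16.3);u=np.array([np.cos(th),np.sin(th),0])
for z in (.03,.041): print(z,(5.2*(proj(cs,[np.array([.5599,-.2129,z])+k*.06*u for k in (1,-1)])-[190,180])).round(0).tolist())
```

```text
[ 0.56004893 -0.21330933  0.03887552] [ 0.78578296  0.12840546 -0.48526739] 3.5630038896725836e-05
0.03 [[261.0, 448.0], [84.0, 344.0]]
0.041 [[260.0, 434.0], [81.0, 329.0]]
```

View pics/s19.png

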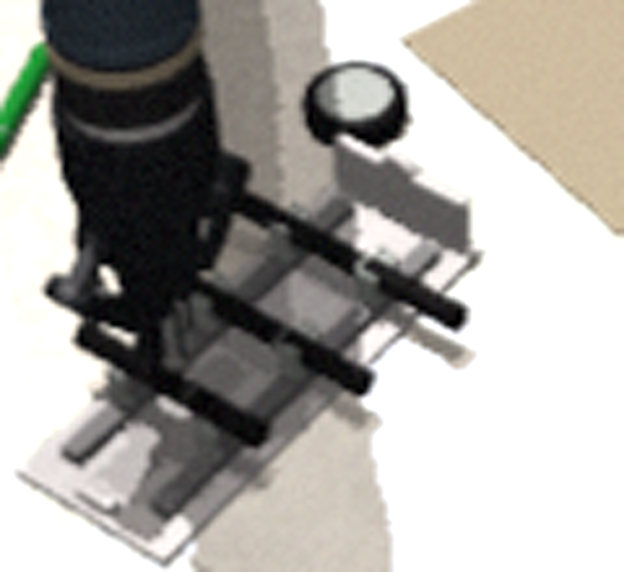

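Laid correctly; the ends are at about (86,333) and (262,436), as predicted. Next is the press.

Call:
jog_arm(
  grip=[0,0,0,0,0,0,0,0,0,0,0,0],
  travel=[
    [8,0,-1],
    [14,0,-1],
    [17,0,-1],
    [18,0,-1],
    [19,0,-1],
    [20,0,-1],
    [21,0,-1],
    [22,0,-1],
    [23,0,-1],
    [24,0,-1],
    [25,0,-1],
    [26,0,-1],
  ],
  twist=[0,0,0,0,0,0,0,0,0,0,0,0],
)

```text
time_s: 30.4
tool_pos: [0.5613, -0.2141, 0.018]
tcp_rot: [-0.225, 1.555, 0.223]
contact_force: [-3.2, 3.5, 15.6]
gripper_width: -0.0002
```

Call:
jog_arm(
  grip=[0,0,0,0,0],
  travel=[
    [1,0,0],
    [2,0,0],
    [3,0,0],
    [4,0,0],
    [4,0,0],
  ],
  twist=[0,0,0,0,0],
)

```text
time_s: 30.9
tool_pos: [0.5608, -0.2144, 0.0108]
tcp_rot: [-0.225, 1.557, 0.223]
contact_force: [1.0, 0.0, 5.1]
gripper_width: -0.0002
```

Call:
jog_arm(
  grip=[0,0,0,0,0],
  travel=[
    [1,0,0],
    [2,0,0],
    [3,0,0],
    [3,0,0],
    [3,0,0],
  ],
  twist=[0,0,0,0,0],
)

```text
time_s: 31.4
tool_pos: [0.5611, -0.215, 0.0105]
tcp_rot: [-0.226, 1.556, 0.221]
contact_force: [-4.6, 1.7, 14.5]
gripper_width: -0.0002
```

Home, at the same depth as the other two. Next I'll lift clear and check.

Call:
jog_arm(
  grip=[0,0,0,0,0,0,0,0,0,0],
  travel=[
    [-20,0,0],
    [-55,0,0],
    [-100,0,0],
    [-140,0,0],
    [-170,0,-20],
    [-190,-30,-50],
    [-200,-60,-80],
    [-200,-60,-80],
    [-200,-60,-80],
    [-200,-60,-80],
  ],
  twist=[0,0,0,0,0,0,0,0,0,0],
)

```text
time_s: 32.4
tool_pos: [0.4996, -0.293, 0.2053]
tcp_rot: [-0.222, 1.561, 0.226]
contact_force: [0.1, 0.2, 0.5]
gripper_width: 0.0001
```

Run:
```python
from h import *
s=state();print(s['tool_pos'],s['contact_force'])
im=vision.get_image('scene');cv2.imwrite('pics/s20.png',cv2.convertScaleAbs(cv2.resize(im[180:290,190:310],None,fx=5.2,fy=5.2,interpolation=cv2.INTER_CUBIC),alpha=1.3))
cv2.imwrite('pics/s20f.png',im)
cv2.imwrite('pics/w20.png',vision.get_image('wrist'))
```

```text
[ 0.49959582 -0.29304985  0.20528266] [0.05958751 0.19217069 0.48847949]
```

View pics/s20.png

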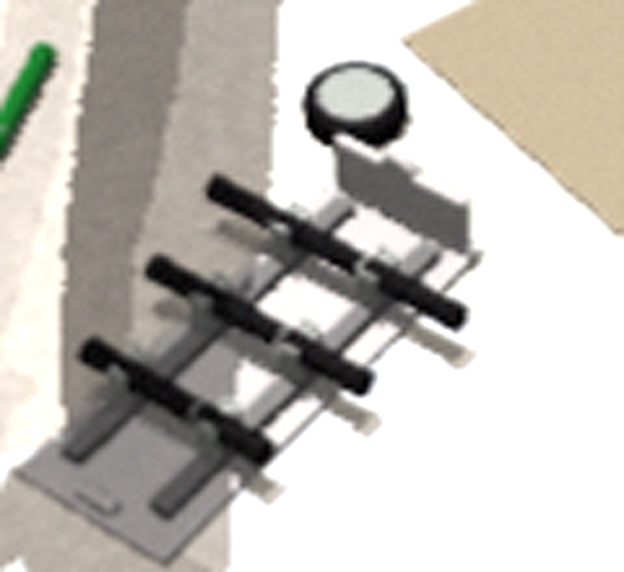

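View pics/w20.png

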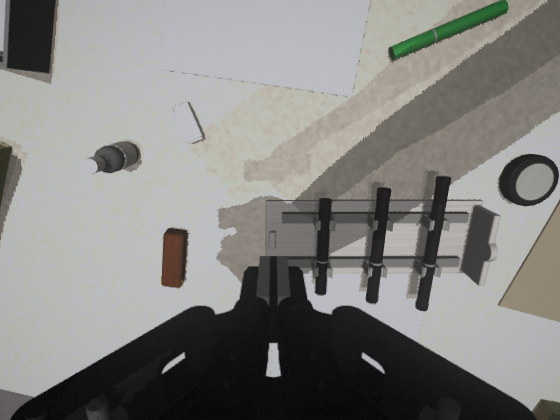

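View pics/s20f.png

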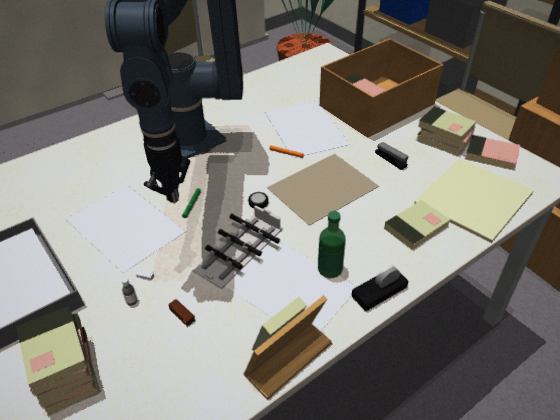

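```bash
python3 -c "
from bench import job
print(job.hand_in())"
```

```text
the job is handed in; nothing more can be done
None
```

All three black pens are in the rail in size order, longest next to the tall end plate, and the job was handed in after about 32.5 s. I did them longest first. Each was laid across its two clip mouths, let go, and then pressed with shut fingers until it bottomed out.

**Last checks**
- **Depth:** each press stopped about 11 mm below first contact, the full click travel. The final forces were 22.6, 15.9 and 14.5 N (long, middle, short).
- **Level and centred:** the last scene and wrist pictures show all three pens level. The long and middle pens measured within about 1 mm of centre along their length. The short pen was judged by the scene view only, within about 2 mm.
- **Rest of the table:** nothing else looks moved, and the gripper was clear with no contact force.

**What went wrong or disagreed**
- **First grasp missed:** the shut fingertips sat about 26 mm behind the reported TCP, so the first grasp of the long pen closed above it without touching it. I found the true height from the scene pictures and by stepping down, and used that from then on.
- **Gripper width:** holding a pen, it read about 12.5 mm instead of 14 mm.
- **Scene view offset:** it showed every pen about half a pixel to 1 pixel (1–2 mm) further from the robot than predicted, which is within calibration error.

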